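Sift small nuts from large ones on the bin's slide ledges

TASK

Lift the slotted sieve with its mixed nuts by its handle, set it down on the ledges of the receiving bin between the two rubber stops, and shake it side to side there, keeping it down on the ledges, until all four small nuts have dropped into the bin and only the two large ones are left in the sieve. The sprung stops were clamped by eye, not central to the bin: feel for them gently, do not ram them or bear down on the bin, and do not touch the nuts. Leave the sieve lying flat on the ledges, let go of it, and leave the other things on the counter where they are.

Things in the scene. Friction and masses are not known exactly. Their poses are not given: they have to be found in the camera images.
- sieve: Loose steel sieve, 0.28-0.46 kg empty, standing on the counter with all the nuts on it. Origin: centre of its flat underside; z up, x along handle and slots, y across (shaking direction). 160 mm (x) by 156 mm (y) overall. Walls 24 mm high, inside 112 (x) by 148 mm (y). Two flanges, 4 mm thick, x from 60 to 80 mm either side, ride on the bin's ledges.
- sieve_deck (a point): Centre of the sieve's deck, on its upper face, 4 mm above the underside. Deck solid for 26 mm either side of y = 0; then on each side two slots along x, 20 mm wide (y 26 to 46 and 54 to 74 mm) with an 8 mm bar between. Nut friction on it 0.16-0.24: brisk strokes over 40 mm long (about 0.3 m/s or more) carry small nuts to the slots; short or slow ones hardly do.
- sieve_handle (a point): Middle of the sieve's black handle bar, 97 mm above the sieve's underside, over its centre. The bar runs along the sieve's x, 120 mm long, 14 mm wide (y), 14 mm high, on a post at each end (x = 58 mm either side); free beneath it down to the nuts, whose tops are at most 28 mm above the underside.
- bin: Fixed grey steel receiving bin, open at the top. Origin: centre of its underside; z up, y along its length (the shaking direction), x across. Inside 132 mm (x) by 284 mm (y), floor 6 mm up. The sieve must never load the bin (ledges or stops) with more than 25 N.
- bin_ledges (a point): Centre of the bin at its ledge tops when unloaded, 70 mm above its underside. The two steel ledges (x 62 to 92 mm either side, 340 mm along y, friction about 0.2) sink together on springs: 2 N to start, then 1.5 N/mm, bottoming hard at 12 mm. Each has a guide lip 10 mm high, inner face at x = 86 mm: 6 mm play each side for the sieve, whose y must lie along the bin's.
- bin_top (a point): Centre of the bin at 105 mm height, the top of the stop frame, which carries a rubber-faced stop at each y end, faces 208 mm apart: 52 mm free travel for the 156 mm sieve. The middle between them lies anywhere within 20 mm of the bin's centre in y and is NOT reported. Each stop is sprung: 1.5 N at first touch, then 1.5 N per mm, bottoming hard after 12 mm.
- small0: Small plain steel nut, blunt-edged, about 15 mm across and 8 mm high, 10 g; origin: centre of its underside as it first lies. Starts on the solid middle of the sieve's deck.
- small1: Small plain steel nut, blunt-edged, about 15 mm across and 8 mm high, 10 g; origin: centre of its underside as it first lies. Starts on the solid middle of the sieve's deck.
- small2: Small plain steel nut, blunt-edged, about 15 mm across and 8 mm high, 10 g; origin: centre of its underside as it first lies. Starts on the solid middle of the sieve's deck.
- small3: Small plain steel nut, blunt-edged, about 15 mm across and 8 mm high, 10 g; origin: centre of its underside as it first lies. Starts on the solid middle of the sieve's deck.
- large0: Large plain steel nut, blunt-edged, about 33 mm across and 24 mm high, 75 g; origin: centre of its underside as it first lies. Too thick to pass the slots; must stay in the sieve.
- large1: Large plain steel nut, blunt-edged, about 33 mm across and 24 mm high, 75 g; origin: centre of its underside as it first lies. Too thick to pass the slots; must stay in the sieve.
- spray: Bystander: clear plastic bottle, 60 mm diameter, 160 mm high; origin under its centre.
- bell: Bystander: round steel counter bell, 72 mm diameter, 48 mm high; origin under its centre.
- tape: Bystander: roll of clear tape lying flat, 90 mm diameter, 45 mm high; origin under its centre.

How it is judged:
By the outcome, as a careful person would: the job done as asked, in the order asked, and still so for the second after the job is handed in, with the robot touching nothing.
It also fails if it takes over 72 s, if anything falls off the work surface, if the arm or the gripper's body presses on something with over 40 N, if the wrist force passes 120 N, or if a joint passes its speed limit or range.

ROBOT

A 6-joint arm with a two-finger parallel gripper is mounted at the origin on the work surface. World frame = base frame: x ahead of the robot, y to its left, z up, the work surface at z = 0. Lengths are in m, angles in degrees, forces in N, time in s.
With the tool pointing down it reaches from about 0.375 to 0.9 m from the base axis. Payload 3.1 kg.
Tool frame: the origin (TCP) lies midway between the tips of the shut fingers; the grasp point (between the pads) lies 19 mm behind it; z points along the fingers, y is the direction in which the jaws open and shut (so a half turn about z gives the same grasp; the last joint's range is limited). The gripper opens to 87 mm and grips with 3 to 60 N. Pads are 19 mm wide; open, the fingers measure 117 mm over their backs; the gripper's body (75 mm by 190 mm) begins 51 mm behind the grasp point.
Start: joints at [-79.383, 30.224, 82.088, -0, 67.689, -10.227], TCP at [0.222, -0.584, 0.183] pointing down, gripper open.
Joint ranges: [-176.69, 176.69], [-43.24, 126.21], [12.49, 139.97], [-82, 262], [0, 151.66], [-163.58, 163.58]. Speed limits (degrees/s): [159.86, 159.86, 180, 180, 180, 180].

INTERFACE

Orientations are given as a 3x3 rotation matrix whose columns are the frame's x, y, z axes.
In Python, from rig import status, vision, bot, models gives the robot as it stands.
- The arm moves only by the tool send_rows, never from a script. Its argument "moves" is a list of rows, each a list of 7 numbers: the shift along the tool's x, y, z in units of 25 mm (1.0 is 25 mm), then the turn, a rotation vector about the tool's x, y, z in units of 10 degrees (1.0 is 10 degrees), then the closure, from -1 (fully open) to 1 (shut), so that 0 is half open. In form: [[dx, dy, dz, rx, ry, rz, hand], ...]. A call has 1 to 12 rows; each row shifts and turns the commanded pose from where the row before left it, along the tool's axes as they then stand; what a row does not reach is not made up. A row lasts 1/8 s, in which the tool goes at most 62.5 mm and 10.7 degrees, less where a joint would pass 70% of its speed; a pose out of reach is approached as far as the arm can. A call is refused whole if a number of a shift passes 1 or a number of a turn 1, either way. A call with a gripper value outside its range is refused whole. The fingers move at their own pace and stop on an object; the grip force is fixed at half the most. Time passes only in rows, so rows that do not move let the fingers close. It gives the time, the measured TCP pose, the force and the opening at its end, in the units of the state.
- status.read_state(): the state, without advancing time (a new reading comes with each control period).
- vision.capture(name): name is "scene" or "top" or "wrist"; returns a dict with "img" (480x640x3 uint8, red, green, blue), "depth" (480x640 float32, m along the optical axis (not along the pixel's ray), 0 where there is no reading), "fx", "fy", "cx", "cy" (pixels), "distortion" ([k1, k2, p1, p2, k3] as OpenCV has them; the pictures are not rectified), "pose" (4x4, takes a point from camera to world coordinates); the wrist camera has in their place "hand_eye" (4x4, takes a point from camera to tool coordinates, whose origin is the TCP and whose axes are the flange's). Camera axes: x right, y up, looking along -z (the intrinsics and any distortion apply to the point x, -y, -z); pixel columns grow to the right and rows downward; lengths in m; the calibration is good to about 2 mm. A picture is of the moment at which its call begins: read the wrist's pose just before it.
- bot.hand_in(): hands the job in, once; it reports no verdict.
Trained networks look in the newest picture that a camera, given by its name, has taken for a name from the list of things; names that differ only in an ending like _2 or _b are one class to them, and where a whole thing is asked for, a point or a joint stands for the part that bears it (a point fixed in the world has none). Each returns a list of dicts, best first, with "confidence" (0 to 1); they miss things now and then, are a little off and sometimes report something else, mostly with a low value. They report only what shows in the picture. A call takes as long as a camera call.
- models.masks_of(camera, name): "mask" (480x640 bool, what is visible of it) and "extent" ([left, top, right, bottom] in pixels, round what is visible of it).
- models.landmark_of(camera, name): "point" ([column, row] in pixels: a listed point, or the origin of a listed thing).
The state is a dict: "time_s": time; "joint_positions": joint angles; "qvel": joint speeds; "tau": joint torques, N m; "position": TCP position; "tcp_rot": TCP orientation; "force": force on the tool from outside, world axes, zero at the start; "moment": the same for the moment, N m; "opening": opening from 0.0 (shut) to 1.0 (fully open).
Only numpy, scipy, OpenCV 4.12 (cv2) and the standard library are available. Lean on these libraries where they do the work, as an engineer would, in place of code of your own. Each camera call takes 0.05 s, during which the arm holds its last target.

## Working session

There is one attempt and no reset: what is moved stays moved. The work goes in short steps, Python scripts to look and compute and a tool call to move; the robot and the scene stay as the last step left them, time stands still between calls to the robot, and variables do not carry over. Pictures are saved under pics/ and viewed, and the job is handed in when it is done.

Besides the shell and the picture viewer there is one more tool, called after ">>>" as name(argument=value, ...), one argument or row to a line, values as JSON. send_rows: Moves the arm, as the interface text tells. Its arguments: {"type":"object","properties":{"moves":{"type":"array"}},"required":["moves"]}

```bash
ls; mkdir -p pics; python3 - <<'E'
from rig import status, vision, bot, models
import cv2,numpy as np
s=status.read_state();print(s)
for n in ["scene","top"]:
    c=vision.capture(n);cv2.imwrite(f"pics/{n}0.png",c["img"][:,:,::-1]);print(n,c["fx"],c["fy"],c["cx"],c["cy"],c["distortion"],c["pose"])
    for o in ["sieve","sieve_deck","sieve_handle","bin","bin_ledges","bin_top"]:
        print(o,[(np.round(d["point"],1),round(d["confidence"],2)) for d in models.landmark_of(n,o)][:2])
print(status.read_state()["time_s"])
E
```

```text
pics
{'time_s': 0.0, 'joint_positions': array([-7.93830866e+01,  3.02780221e+01,  8.21559828e+01, -4.28856131e-04,
        6.76877818e+01, -1.02276545e+01]), 'qvel': array([-0.03561098,  0.01156305,  0.04058162, -0.09030229,  0.01581523,
        0.02052996]), 'tau': array([ 2.77575697e-05, -4.40037096e+01, -1.76594210e+01,  6.34410605e-02,
        5.82223583e-02, -1.58458406e-04]), 'position': array([ 0.22226741, -0.58328229,  0.18228407]), 'tcp_rot': array([[ 9.34548232e-01,  3.55836260e-01, -3.98425345e-04],
       [ 3.55836290e-01, -9.34545973e-01,  2.08791267e-03],
       [ 3.70608232e-04, -2.09302929e-03, -9.99997741e-01]]), 'force': array([ 0.38552681, -0.33086167, -0.675691  ]), 'moment': array([-0.03421652, -0.03984584,  0.0322984 ]), 'opening': 1.0016252982396527}
scene 566.6244977474537 566.6244977474537 322.4864777341515 239.10707996590278 [-0.05381106  0.          0.          0.          0.        ] [[-0.79526805 -0.38745282  0.46629287  1.03717833]
 [ 0.60623669 -0.51467385  0.60629028  0.57309787]
 [ 0.00507987  0.76484713  0.64419179  0.67611804]
 [ 0.          0.     
[... 382 characters left out ...]
11. ]), 0.47)]
top 469.4124661107358 469.4124661107358 319.25064291899895 234.1489555718078 [-0.11155434  0.          0.          0.          0.        ] [[ 0.00548044  0.99313359 -0.11685735  0.48340964]
 [-0.99991937  0.00410386 -0.01201738 -0.00583842]
 [-0.0114553   0.11691379  0.993076    1.07711841]
 [ 0.          0.          0.          1.        ]]
sieve [(array([226.3, 297.8]), 0.18)]
sieve_deck [(array([224.8, 297.5]), 0.97), (array([234.8, 312.9]), 0.27)]
sieve_handle [(array([211.9, 299.2]), 0.91), (array([224.1, 304.4]), 0.46)]
bin [(array([435.6, 282.9]), 0.82), (array([272.9, 170.2]), 0.22)]
bin_ledges [(array([447.4, 282.7]), 0.62)]
bin_top [(array([447. , 281.4]), 0.67)]
0.7
```

View pics/scene0.png

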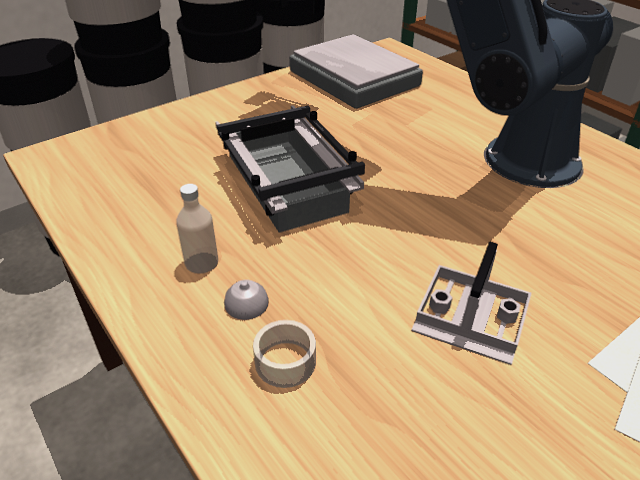

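View pics/top0.png

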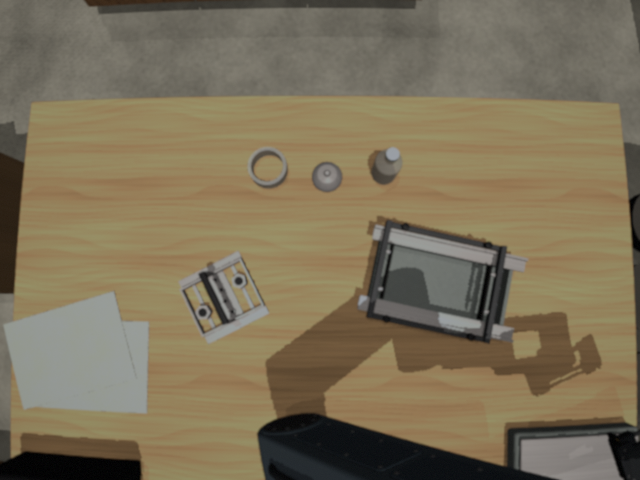

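```bash
cat > h.py <<'E'
from rig import status, vision, bot, models
import cv2,numpy as np
def cam(n,tag=None):
    s=status.read_state()
    c=vision.capture(n)
    if n=="wrist":
        T=np.eye(4);T[:3,:3]=s["tcp_rot"];T[:3,3]=s["position"];c["pose"]=T@c["hand_eye"]
    if tag: cv2.imwrite(f"pics/{tag}.png",c["img"][:,:,::-1])
    return c
def K(c): return np.array([[c["fx"],0,c["cx"]],[0,c["fy"],c["cy"]],[0,0,1]])
def ray(c,uv):
    p=cv2.undistortPoints(np.array(uv,float).reshape(-1,1,2),K(c),np.array(c["distortion"]))[:,0]
    return np.c_[p[:,0],-p[:,1],-np.ones(len(p))]
def atz(c,uv,z):
    d=ray(c,uv)@c["pose"][:3,:3].T;o=c["pose"][:3,3]
    return o+d*((z-o[2])/d[:,2])[:,None]
def cloud(c):
    v,u=np.mgrid[0:480,0:640]
    uv=np.c_[u.ravel(),v.ravel()]
    P=ray(c,uv)*c["depth"].ravel()[:,None]
    return (P@c["pose"][:3,:3].T+c["pose"][:3,3]).reshape(480,640,3)
def proj(c,P):
    q=(np.array(P)-c["pose"][:3,3])@c["pose"][:3,:3]
    q=q*[1,-1,-1]
    return cv2.projectPoints(q,np.zeros(3),np.zeros(3),K(c),np.array(c["distortion"]))[0][:,0]
E
python3 - <<'E'
from h import *
import pickle
cs={n:cam(n) for n in ["scene","top"]}
pickle.dump(cs,open("c0.pkl","wb"))
for n,c in cs.items():
    P=cloud(c)
    ok=c["depth"]>0
    for o,zl,zh in [("handle",.088,.115),("walls",.015,.035)]:
        m=ok&(P[...,2]>zl)&(P[...,2]<zh)&(P[...,0]>.2)&(P[...,0]<.55)&(P[...,1]>0.1)&(P[...,1]<.4)
        q=P[m]
        if len(q)>4: print(n,o,len(q),q.mean(0),cv2.minAreaRect(q[:,:2].astype(np.float32)*1000),np.percentile(q[:,2],[5,50,95]))
    m=ok&(P[...,2]>.09)&(P[...,2]<.12)&(P[...,0]>.25)&(P[...,0]<.7)&(P[...,1]>-.5)&(P[...,1]<-.08)
    q=P[m];print(n,"bintop",len(q),cv2.minAreaRect(q[:,:2].astype(np.float32)*1000),np.percentile(q[:,2],[5,50,95]))
    for o,z,y in [("sieve_deck",.004,1),("sieve_handle",.097,1),("bin_top",.105,-1),("bin_ledges",.07,-1),("bin",0,-1)]:
        print(o,[(atz(c,[d["point"]],z)[0].round(4),round(d["confidence"],2)) for d in models.landmark_of(n,o)][:2])
E
```

```text
scene handle 609 [0.47547177 0.23362018 0.10269329] ((466.52557373046875, 229.20469665527344), (121.68338775634766, 15.821759223937988), 26.791391372680664) [0.09241826 0.1039228  0.10607601]
scene walls 2172 [0.47075441 0.23390007 0.02342613] ((465.6099853515625, 228.0746307373047), (125.797119140625, 155.53195190429688), 27.512184143066406) [0.01591999 0.02375956 0.03003415]
scene bintop 3080 ((503.1271057128906, -239.36349487304688), (269.6480407714844, 211.73455810546875), 78.11298370361328) [0.09102813 0.09763154 0.10674293]
sieve_deck [(array([0.4684, 0.224 , 0.004 ]), 0.61)]
sieve_handle [(array([0.4685, 0.2331, 0.097 ]), 0.85)]
bin_top [(array([ 0.5062, -0.2602,  0.105 ]), 0.78), (array([0.7896, 0.0774, 0.105 ]), 0.27)]
bin_ledges [(array([ 0.4996, -0.2571,  0.07  ]), 0.88)]
bin [(array([ 0.4993, -0.2538,  0.    ]), 0.97)]
top handle 434 [0.46630729 0.22591398 0.10253698] ((464.5372619628906, 226.14620971679688), (120.5736312866211, 15.765076637268066), 26.81399154663086) [0.09651593 0.10302983 0.10592239]
top walls 851 [0.46424347 0.22963096 0.02445299] ((464.51641845703125, 227.3575439453125), (121.49671936035156, 158.16493225097656), 27.916467666625977) [0.01722811 0.024704   0.03005093]
top bintop 2907 ((500.575927734375, -241.54852294921875), (261.85198974609375, 210.0568389892578), 77.81584167480469) [0.09075522 0.09661149 0.10696303]
sieve_deck [(array([0.4584, 0.2222, 0.004 ]), 0.77)]
sieve_handle [(array([0.4629, 0.2321, 0.097 ]), 0.87)]
bin_top [(array([ 0.4957, -0.2606,  0.105 ]), 0.95)]
bin_ledges [(array([ 0.501 , -0.2672,  0.07  ]), 0.77), (array([0.5015, 0.2299, 0.07  ]), 0.71)]
bin [(array([ 0.4954, -0.252 ,  0.    ]), 0.63)]
```

```bash
python3 - <<'E'
import pickle,cv2
cs=pickle.load(open("c0.pkl","rb"))
a=cs["top"]["img"][:,:,::-1]
cv2.imwrite("pics/z1.png",cv2.resize(a[210:350,345:535],None,fx=4,fy=4,interpolation=2))
cv2.imwrite("pics/z2.png",cv2.resize(a[245:350,170:280],None,fx=5.5,fy=5.5,interpolation=2))
b=cs["scene"]["img"][:,:,::-1]
cv2.imwrite("pics/z3.png",cv2.resize(b[230:370,400:540],None,fx=4,fy=4,interpolation=2))
E
```

```text
(no output)
```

View pics/z1.png

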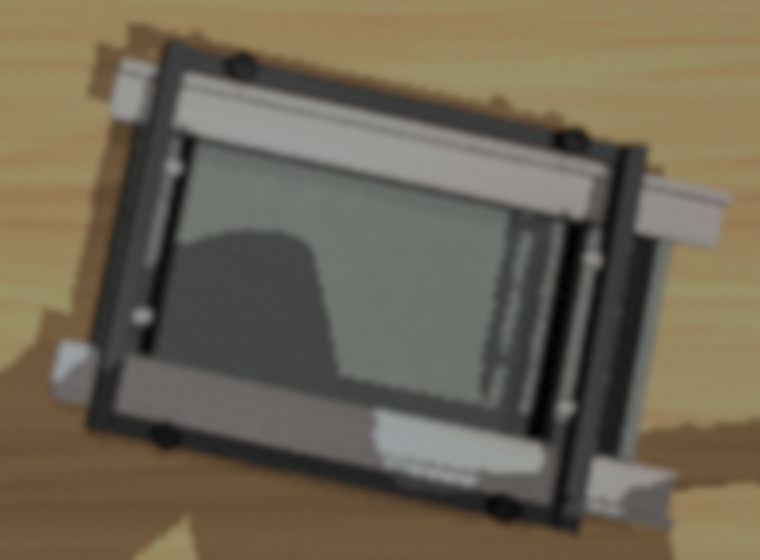

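View pics/z2.png

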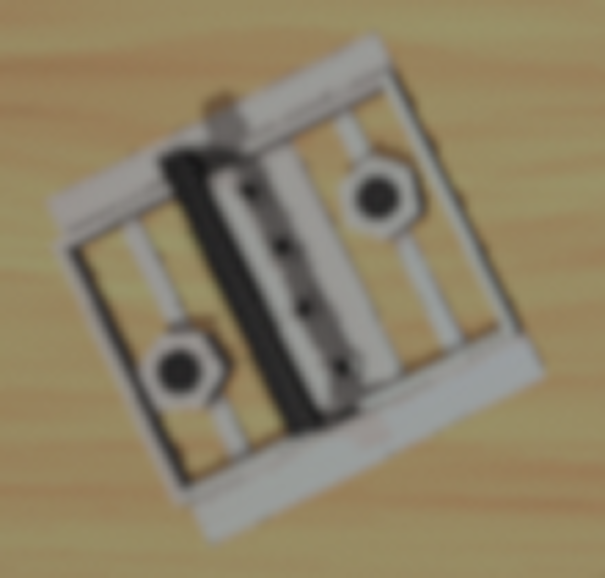

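View pics/z3.png

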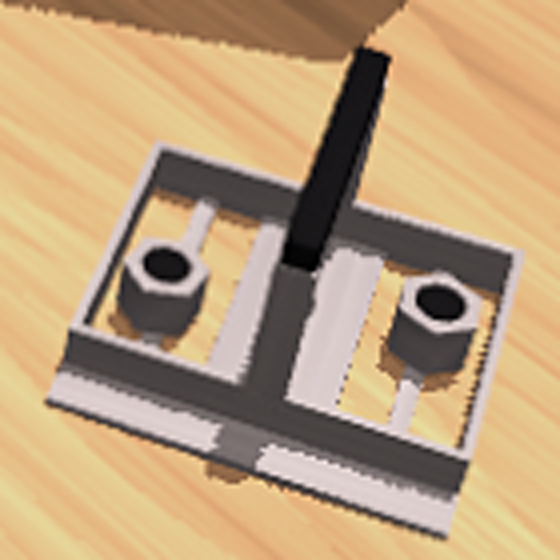

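```bash
python3 - <<'E'
from h import *
import pickle
cs=pickle.load(open("c0.pkl","rb"))
a=np.radians(-12.1);ex=np.array([np.cos(a),np.sin(a)]);ey=np.array([-ex[1],ex[0]])
o=np.array([.5,-.25])
for n,c in cs.items():
    P=cloud(c);d=P[...,:2]-o;X=d@ex*1000;Y=d@ey*1000;Z=P[...,2]*1000
    near=(abs(X)<160)&(abs(Y)<220)&(c["depth"]>0)
    print(n)
    for zl,zh in [(90,102),(102,112),(76,86),(64,76)]:
        m=near&(Z>zl)&(Z<zh)
        print(zl,zh,m.sum(),"X",np.histogram(X[m],np.arange(-130,131,10))[0],"Y",np.histogram(Y[m],np.arange(-190,191,10))[0])
    # edge fit ledges: bright pixels
    m=near&(Z>62)&(Z<76)&(c["img"].min(2)>110)
    if m.sum()>50:
        print("ledge bright",np.percentile(X[m],[0,1,50,99,100]),np.percentile(Y[m],[0,1,50,99,100]),Z[m].mean())
    # height map slices at ends
    img=np.zeros((400,300,3),np.uint8)
E
```

```text
scene
90 102 2005 X [  0   0  80 322  48  46  47  64  67  69  66  73  69  73  71  79  69  79
  76  56  49  50 216 236   0   0] Y [  0   0   0   0   0   0   0 132 337 199  12  64  32  33  32  32  28  38
  31  33  35  33  38  35  37  36  31  17  10  72  76   7 119 456   0   0
   0   0]
102 112 1075 X [  0   0  29 100  45  41  37  37  44  39  41  44  45  45  42  43  44  39
  45  47  45  49 100  74   0   0] Y [  0   0   0   0   0   0  10 242 112   0  20  56   1   0   0   0   0   0
   0   0   0   0   0   0   0   0   0   0  26  75   5  13 341 174   0   0
   0   0]
76 86 823 X [  0   0   5 139 228   7   5  18  23  22  24  21  24  21  25  25  22  23
  28  11  11  56  39  46   0   0] Y [  1  14   7   0   0   0   0  16  20 230  21  14  16  20  12  17  17  16
  15  18  19  17  20  21  13  19  18  18  19   3   2   1  58  94  34  13
   0   0]
64 76 2004 X [  0   0   0   5 328 322 358  20  18  18  17  20  20  19  19  18  20  20
  20 286 354  79  43   0   0   0] Y [  1   5   0   0   0   6  39  44  52 252  61  58  58  61  56  69  64  60
  68  69  71  70  74  54  65  70  80  13   0   0  17  71  95  9
[... 777 characters left out ...]
 197 217   1   3  10  14  11  10  12  14  12  13  12  11   9
  10   1   3 359  77   1   0   0] Y [  2  27  27  24  28  23   1  35  28 122  24  27  27  27  27  28  24  29
  28  30  30  29  29  27  30  28  28  29  29  27  51  11  14  26  22   0
   0   0]
64 76 3354 X [  0   0   0   3 471 669 481  10   7  11   8  10   8   8   9   8   6   6
  11 608 634 383   3   0   0   0] Y [ 11 107 104 104 101  58   0  69 100 182 103 109 112  99  99  99 108  99
 109 102 107 106 107 110 109 107 110 108 108 104 136  31  27 109 100   0
   0   0]
ledge bright [-90.94294064 -85.47420146  68.17971953  85.83370185  90.8551631 ] [-182.15855118 -176.61529826  -35.65295626  156.81035101  158.89178624] 69.43764268758005
```

```bash
python3 - <<'E'
from h import *
import pickle
cs=pickle.load(open("c0.pkl","rb"))
a=np.radians(-12.1);ex=np.array([np.cos(a),np.sin(a)]);ey=np.array([-ex[1],ex[0]])
o=np.array([.5,-.25])
def rect(c,w,h,x0,y0,z):
    # ortho resample of image at height z: X across rows
    ys,xs=np.mgrid[0:h,0:w]
    X=(x0-ys)*1e-3*.5;Y=(y0-xs)*1e-3*.5
    W=np.c_[(o+X.reshape(-1,1)*ex+Y.reshape(-1,1)*ey),np.full(w*h,z)]
    uv=proj(c,W).astype(np.float32).reshape(h,w,2)
    return cv2.remap(c["img"],uv[...,0],uv[...,1],cv2.INTER_LINEAR)[:,:,::-1]
for n,c in cs.items():
    im=rect(c,760,460,230,380,.095).copy()
    for k in range(-180,181,20):
        x=380-2*k; cv2.line(im,(x,0),(x,8 if k%100 else 25),(0,0,255),1)
    cv2.imwrite(f"pics/r_{n}.png",im)
    P=cloud(c);d=P[...,:2]-o;X=d@ex*1000;Y=d@ey*1000;Z=P[...,2]*1000
    for x0 in (-30,0,30):
        m=(abs(X-x0)<14)&(abs(Y)<150)
        b=np.arange(-140,150,4);print(n,x0,[(int(y),int(np.median(Z[m&(Y>=y)&(Y<y+4)])) if (m&(Y>=y)&(Y<y+4)).any() else -1) for y in b if abs(y)>70])
E
```

```text
scene -30 [(-140, 6), (-136, 6), (-132, 6), (-128, 5), (-124, 6), (-120, 7), (-116, 103), (-112, 97), (-108, 94), (-104, 5), (-100, 75), (-96, 78), (-92, 84), (-88, 6), (-84, 6), (-80, 6), (-76, 6), (-72, 5), (72, -1), (76, -1), (80, -1), (84, -1), (88, -1), (92, -1), (96, -1), (100, -1), (104, -1), (108, -1), (112, 94), (116, 96), (120, 67), (124, -1), (128, 104), (132, 103), (136, 55), (140, 41), (144, 0), (148, 0)]
scene 0 [(-140, 6), (-136, 6), (-132, 6), (-128, 5), (-124, 6), (-120, 8), (-116, 102), (-112, 95), (-108, 98), (-104, 6), (-100, 76), (-96, 81), (-92, 75), (-88, 6), (-84, 6), (-80, 5), (-76, 6), (-72, 5), (72, -1), (76, -1), (80, -1), (84, -1), (88, -1), (92, -1), (96, -1), (100, -1), (104, -1), (108, -1), (112, 94), (116, 96), (120, 68), (124, -1), (128, 103), (132, 104), (136, 55), (140, 41), (144, 1), (148, 0)]
scene 30 [(-140, 5), (-136, 5), (-132, 6), (-128, 5), (-124, 7), (-120, 104), (-116, 104), (-112, 98), (-108, 95), (-104, 7), (-100, 81), (-96, 81), (-92, 76), (-88, 6), (-84, 6), (-80, 7), (-76, 5), (-72, 6), (72, -1), (76, -1), (80, -1), (84, -1), (88, -1)
[... 705 characters left out ...]
-100, 92), (-96, 76), (-92, 5), (-88, 5), (-84, 5), (-80, 5), (-76, 5), (-72, 5), (72, 4), (76, 5), (80, 5), (84, 5), (88, 5), (92, 6), (96, 5), (100, 4), (104, -1), (108, 6), (112, 93), (116, 87), (120, -1), (124, 102), (128, 104), (132, 103), (136, 55), (140, 0), (144, 0), (148, 0)]
top 30 [(-140, 4), (-136, 5), (-132, 7), (-128, -1), (-124, 102), (-120, 104), (-116, 102), (-112, 90), (-108, 6), (-104, 6), (-100, 92), (-96, 75), (-92, 6), (-88, 5), (-84, 5), (-80, 4), (-76, 5), (-72, 4), (72, 4), (76, 5), (80, 5), (84, 5), (88, 5), (92, 4), (96, 5), (100, -1), (104, -1), (108, 4), (112, 93), (116, 91), (120, 93), (124, 102), (128, 103), (132, 104), (136, 57), (140, -1), (144, 0), (148, 0)]
```

View pics/r_top.png

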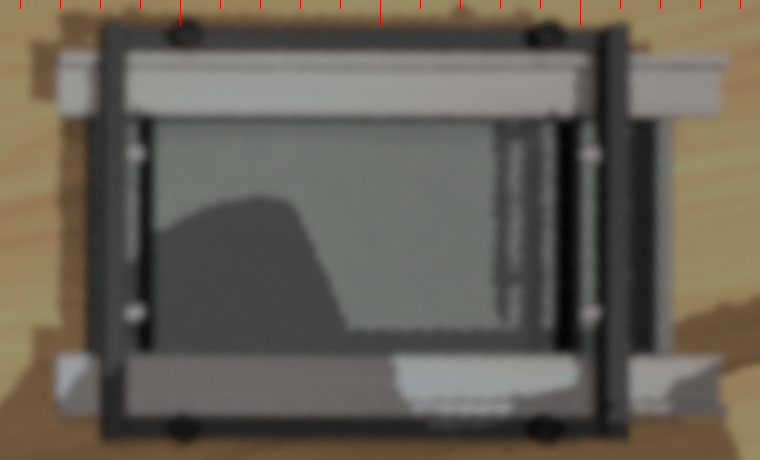

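View pics/r_scene.png

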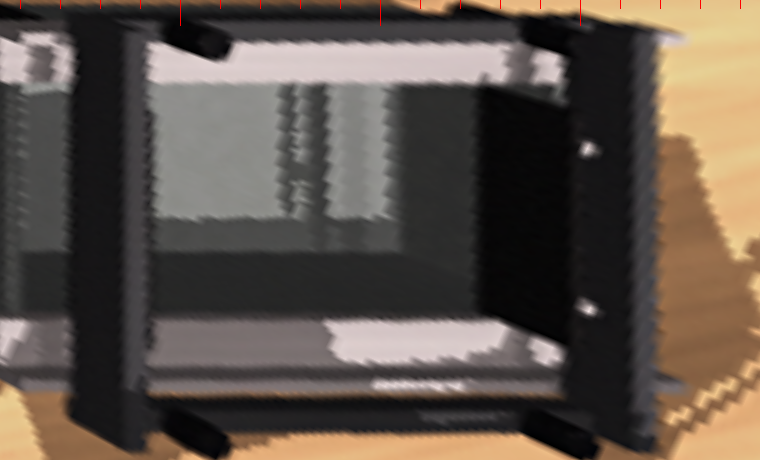

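```bash
cat > plan.py <<'E'
from h import *
from scipy.spatial.transform import Rotation as R
def Rt(yaw):
    a=np.radians(yaw);return np.array([[np.cos(a),np.sin(a),0],[np.sin(a),-np.cos(a),0],[0,0,-1]])
def plan(p,Rm,q,yaw,frac=.95,n=None,hand=-1):
    Rg=Rt(yaw);p=np.array(p,float);q=np.array(q,float)
    for k in range(1,60):
        if n and k<n: continue
        rv=R.from_matrix(Rm.T@Rg).as_rotvec()/k
        Rc=Rm.copy();rows=[]
        for i in range(k):
            rows.append(np.r_[Rc.T@(q-p)/k/.025,np.degrees(rv)/10,hand]);Rc=Rc@R.from_rotvec(rv).as_matrix()
        rows=np.array(rows)
        if abs(rows[:,:6]).max()<=frac: return rows,Rg
    return None
def show(rows): 
    print("["+",".join("["+",".join(f"{v:.3g}" if abs(v)>.004 else "0" for v in np.round(r,2))+"]" for r in rows)+"]")
E
python3 - <<'E'
from plan import *
s=status.read_state();p=s["position"];Rm=s["tcp_rot"]
q=[.43,-.15,.2]
r,Rg=plan(p,Rm,q,21);print(len(r));show(r)
r,Rg=plan(q,Rg,[.465,.2275,.14],27);print(len(r));show(r)
E
```

```text
15
[[0.93,-0.88,-0.04,0,0,0,-1],[0.93,-0.88,-0.04,0,0,0,-1],[0.93,-0.88,-0.04,0,0,0,-1],[0.93,-0.88,-0.04,0,0,0,-1],[0.93,-0.88,-0.04,0,0,0,-1],[0.93,-0.88,-0.04,0,0,0,-1],[0.93,-0.88,-0.04,0,0,0,-1],[0.93,-0.88,-0.04,0,0,0,-1],[0.93,-0.88,-0.04,0,0,0,-1],[0.93,-0.88,-0.04,0,0,0,-1],[0.93,-0.88,-0.04,0,0,0,-1],[0.93,-0.88,-0.04,0,0,0,-1],[0.93,-0.88,-0.04,0,0,0,-1],[0.93,-0.88,-0.04,0,0,0,-1],[0.93,-0.88,-0.04,0,0,0,-1]]
15
[[0.45,-0.91,0.16,0,0,-0.04,-1],[0.45,-0.9,0.16,0,0,-0.04,-1],[0.46,-0.9,0.16,0,0,-0.04,-1],[0.47,-0.9,0.16,0,0,-0.04,-1],[0.47,-0.89,0.16,0,0,-0.04,-1],[0.48,-0.89,0.16,0,0,-0.04,-1],[0.49,-0.89,0.16,0,0,-0.04,-1],[0.49,-0.88,0.16,0,0,-0.04,-1],[0.5,-0.88,0.16,0,0,-0.04,-1],[0.5,-0.88,0.16,0,0,-0.04,-1],[0.51,-0.87,0.16,0,0,-0.04,-1],[0.52,-0.87,0.16,0,0,-0.04,-1],[0.52,-0.87,0.16,0,0,-0.04,-1],[0.53,-0.86,0.16,0,0,-0.04,-1],[0.53,-0.86,0.16,0,0,-0.04,-1]]
```

>>> send_rows(
  moves=[
    [0.93,-0.88,-0.05,0,0,0,-1],
    [0.93,-0.88,-0.05,0,0,0,-1],
    [0.93,-0.88,-0.05,0,0,0,-1],
    [0.93,-0.88,-0.05,0,0,0,-1],
    [0.93,-0.88,-0.05,0,0,0,-1],
    [0.93,-0.88,-0.05,0,0,0,-1],
    [0.93,-0.88,-0.05,0,0,0,-1],
    [0.93,-0.88,-0.05,0,0,0,-1],
    [0.93,-0.88,0,0,0,0,-1],
    [0.93,-0.88,0,0,0,0,-1],
    [0.93,-0.88,0,0,0,0,-1],
    [0.93,-0.88,0,0,0,0,-1],
  ],
)

```text
time_s: 2.8
position: [0.3897, -0.2372, 0.1935]
tcp_rot: [[0.935, 0.356, 0.001], [0.356, -0.935, -0.0], [0.0, 0.001, -1.0]]
force: [-0.1, -0.9, 0.2]
opening: 0.998
```

```bash
python3 -c "
from plan import *
s=status.read_state();print(s['position'],s['qvel'],s['force'],s['time_s'])"
```

```text
[ 0.38972306 -0.23723787  0.1934731 ] [30.76018909 -2.6572087   4.06196961  0.14077226 -1.75948231 30.37479853] [-0.07593481 -0.93876697  0.21061115] 2.8
```

>>> send_rows(
  moves=[
    [0.93,-0.88,0,0,0,0,-1],
    [0.93,-0.88,0,0,0,0,-1],
    [0.6,-0.9,0,0,0,0,-1],
    [0.46,-0.9,0.1,0,0,-0.05,-1],
    [0.46,-0.9,0.1,0,0,-0.05,-1],
    [0.46,-0.9,0.1,0,0,-0.05,-1],
    [0.46,-0.9,0.1,0,0,-0.05,-1],
    [0.46,-0.9,0.1,0,0,-0.05,-1],
    [0.46,-0.9,0.1,0,0,-0.05,-1],
    [0.46,-0.9,0.1,0,0,-0.05,-1],
    [0.46,-0.9,0.1,0,0,-0.05,-1],
    [0.46,-0.9,0.1,0,0,-0.05,-1],
  ],
)

```text
time_s: 4.3
position: [0.4401, 0.0735, 0.1709]
tcp_rot: [[0.904, 0.428, 0.001], [0.428, -0.904, -0.0], [0.001, 0.0, -1.0]]
force: [-0.8, -0.4, 0.6]
opening: 1.002
```

```bash
python3 -c "
from plan import *
s=status.read_state()
r,Rg=plan(s['position'],s['tcp_rot'],[.465,.2275,.14],27);print(len(r));show(r)"
```

```text
6
[[0.59,-0.86,0.21,0,0,-0.03,-1],[0.59,-0.85,0.21,0,0,-0.03,-1],[0.6,-0.85,0.21,0,0,-0.03,-1],[0.6,-0.85,0.21,0,0,-0.03,-1],[0.61,-0.85,0.21,0,0,-0.03,-1],[0.61,-0.84,0.21,0,0,-0.03,-1]]
```

>>> send_rows(
  moves=[
    [0.59,-0.86,0.2,0,0,-0.03,-1],
    [0.59,-0.85,0.2,0,0,-0.03,-1],
    [0.6,-0.85,0.2,0,0,-0.03,-1],
    [0.6,-0.85,0.2,0,0,-0.03,-1],
    [0.61,-0.85,0.2,0,0,-0.03,-1],
    [0.61,-0.84,0.2,0,0,-0.03,-1],
    [0,0,0,0,0,0,-1],
  ],
)

```text
time_s: 5.18
position: [0.4647, 0.228, 0.1405]
tcp_rot: [[0.889, 0.458, 0.0], [0.458, -0.889, 0.0], [0.0, 0.0, -1.0]]
force: [-0.3, -0.0, -0.3]
opening: 0.999
```

```bash
python3 - <<'E'
from plan import *
s=status.read_state();print(s['position'],s['tcp_rot'][:,0])
c=cam("wrist","w1");cam("top","t1");cam("scene","s1")
P=cloud(c);ok=c["depth"]>0
m=ok&(P[...,2]>.088)&(P[...,2]<.112)
q=P[m];print(len(q),cv2.minAreaRect((q[:,:2]*1000).astype(np.float32)),np.median(q[:,2]))
m=ok&(P[...,2]>.018)&(P[...,2]<.03)
q=P[m];print(len(q),cv2.minAreaRect((q[:,:2]*1000).astype(np.float32)))
E
```

```text
[0.46471088 0.22800209 0.14053524] [8.88732046e-01 4.58426976e-01 2.41388826e-04]
3226 ((464.5907287597656, 228.5755615234375), (118.85958862304688, 15.755428314208984), 27.608253479003906) 0.1045435743343953
5615 ((543.5528564453125, 168.0369873046875), (174.53765869140625, 390.8888854980469), 52.55058288574219)
```

View pics/w1.png

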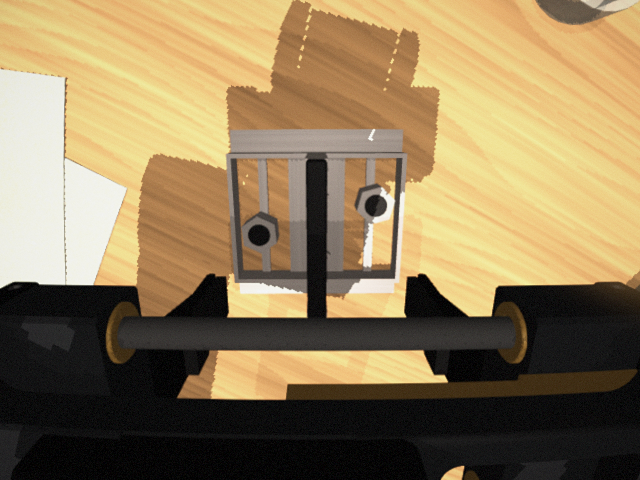

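>>> send_rows(
  moves=[
    [0,0,0.8,0,0,0,-1],
    [0,0,0.8,0,0,0,-1],
    [0,0,0.6,0,0,0,-1],
    [0,0,0.3,0,0,0,-1],
    [0,0,0,0,0,0,1],
    [0,0,0,0,0,0,1],
    [0,0,0,0,0,0,1],
    [0,0,0,0,0,0,1],
    [0,0,0,0,0,0,1],
    [0,0,0,0,0,0,1],
  ],
)

```text
time_s: 6.58
position: [0.4646, 0.2268, 0.0783]
tcp_rot: [[0.89, 0.456, 0.0], [0.456, -0.89, 0.0], [0.0, 0.0, -1.0]]
force: [1.3, 0.4, 0.6]
opening: 0.399
```

>>> send_rows(
  moves=[
    [0,0,0,0,0,0,1],
    [0,0,0,0,0,0,1],
    [0,0,0,0,0,0,1],
    [0,0,0,0,0,0,1],
  ],
)

```text
time_s: 7.08
position: [0.4645, 0.2268, 0.0782]
tcp_rot: [[0.89, 0.456, -0.0], [0.456, -0.89, 0.0], [-0.0, -0.0, -1.0]]
force: [-0.4, 0.2, 0.5]
opening: 0.017
```

```bash
python3 - <<'E'
from plan import *
s=status.read_state();print(s['position'],s['opening'])
c=cam("wrist","w2");t=cam("top","t2");d=cam("scene","s2")
cv2.imwrite("pics/s2z.png",cv2.resize(d["img"][200:380,380:580,::-1],None,fx=4,fy=3.3))
E
```

```text
[0.46454078 0.22680382 0.07822477] 0.016980774878234142
```

View pics/w2.png

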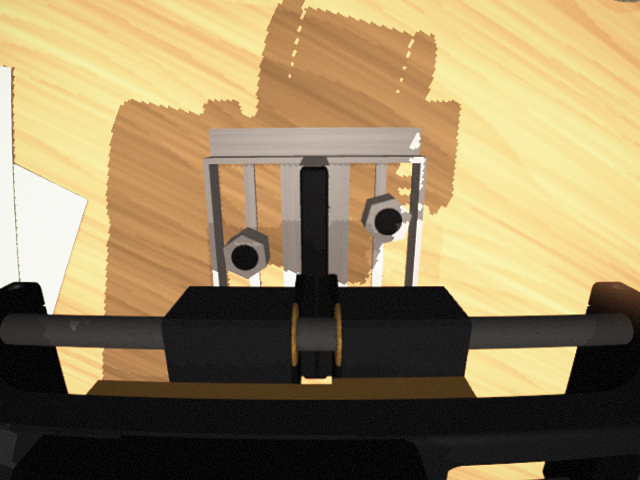

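View pics/s2z.png

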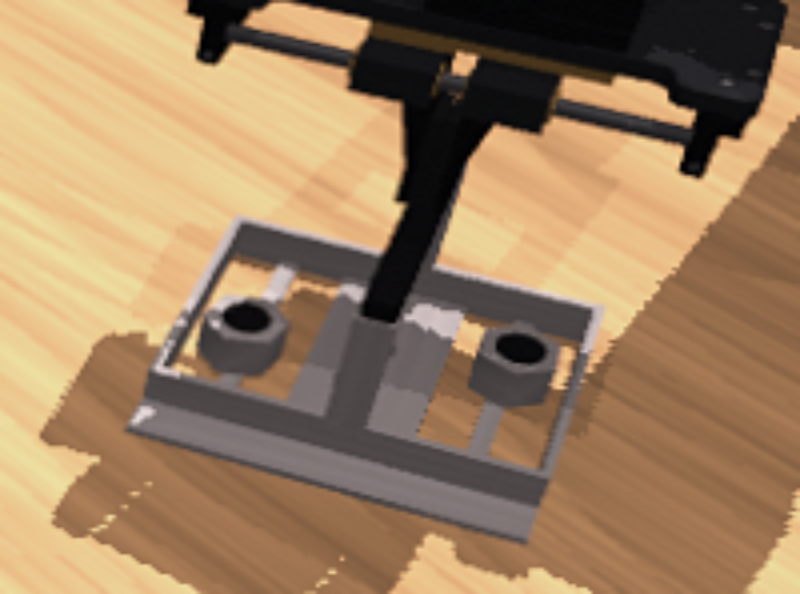

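>>> send_rows(
  moves=[
    [0,0,-0.2,0,0,0,1],
    [0,0,-0.4,0,0,0,1],
    [0,0,-0.4,0,0,0,1],
    [0,0,0,0,0,0,1],
  ],
)

```text
time_s: 7.72
position: [0.4655, 0.2271, 0.1045]
tcp_rot: [[0.89, 0.456, 0.003], [0.456, -0.89, 0.001], [0.003, 0.001, -1.0]]
force: [-0.8, 0.2, -0.0]
opening: 0.007
```

```bash
python3 - <<'E'
from plan import *
d=cam("scene","s3");s=status.read_state();print(s['force'],s['moment'],s['opening'])
cv2.imwrite("pics/s3z.png",cv2.resize(d["img"][200:380,380:580,::-1],None,fx=4,fy=3.3))
E
```

```text
[ 0.46159276  0.05231969 -0.80268956] [-0.02267939  0.01618042 -0.07894173] 0.007663558341913928
```

View pics/s3z.png

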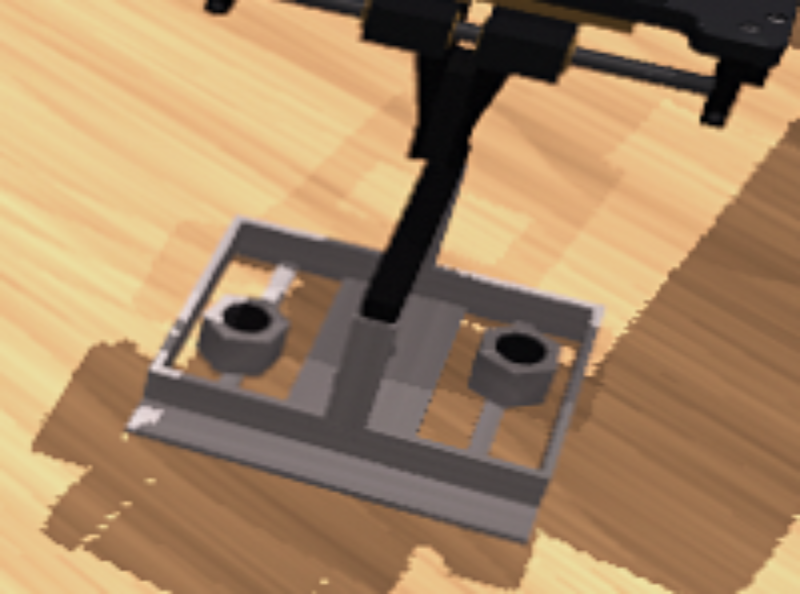

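```bash
python3 - <<'E'
from plan import *
c=cam("scene");w=cam("wrist","w3")
s=status.read_state()
z=np.array([[.4645,.2268,.0782],[.4645,.2268,.0972],[.4645,.2268,.128]])
print((proj(c,z)-[380,200])*[4,3.3])
t=s['position']
z=np.array([t,t+[0,0,.019],t+[0,0,.05]])
print(proj(w,z),(proj(c,z)-[380,200])*[4,3.3]);print(w["hand_eye"])
P=cloud(w)
for v in range(150,400,15): print(v,P[v,317].round(3),w["depth"][v,317],end=" ; ")
E
```

```text
[[404.46295205 252.55013511]
 [413.84011907 222.49883116]
 [429.5825982  171.90197875]]
[[317.88471834 266.82419603]
 [318.03380335 279.2626887 ]
 [318.34493883 305.28597108]] [[416.99064021 212.54997329]
 [426.70464392 181.33060929]
 [443.12807164 128.38769336]]
[[ 7.21008695e-04  9.60611081e-01  2.77895359e-01  7.68607493e-02]
 [ 9.99999559e-01 -8.59994869e-04  3.78243899e-04 -1.04855826e-03]
 [ 6.02333864e-04  2.77894964e-01 -9.60611277e-01 -2.02248062e-01]
 [ 0.00000000e+00  0.00000000e+00  0.00000000e+00  1.00000000e+00]]
150 [0.52  0.256 0.004] 0.29413515 ; 165 [0.517 0.255 0.105] 0.19781226 ; 180 [0.51  0.251 0.105] 0.20010608 ; 195 [0.532 0.263 0.306] 0.0 ; 210 [0.495 0.243 0.105] 0.20449853 ; 225 [0.487 0.239 0.104] 0.20795977 ; 240 [0.479 0.235 0.105] 0.20999669 ; 255 [0.471 0.231 0.105] 0.21257363 ; 270 [0.463 0.227 0.105] 0.21485719 ; 285 [0.473 0.232 0.153] 0.16518652 ; 300 [0.532 0.263 0.306] 0.0 ; 315 [0.462 0.226 0.158] 0.16431047 ; 330 [0.493 0.242 0.23 ] 0.08565448 ; 345 [0.49  0.241 0.232] 0.08433877 ; 360 [ 0.343  0.164 -0.   ] 0.3535356 ; 375 [0.327 0.157 0.   ] 0.35753787 ; 390 [0.485 0.238 0.24 ] 0.07765121 ;
```

View pics/w3.png

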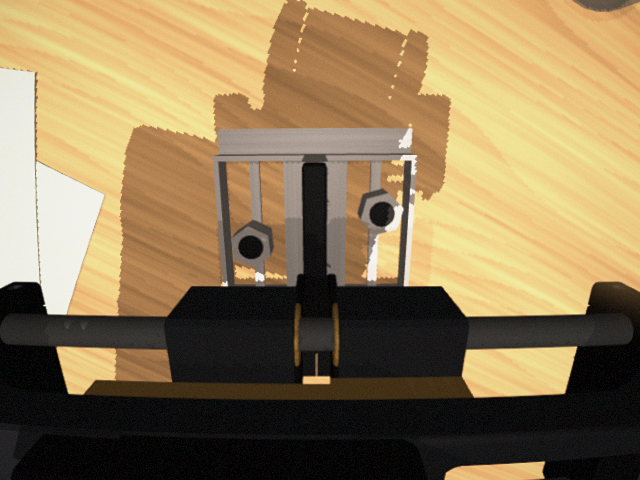

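```bash
python3 - <<'E'
from plan import *
w=cam("wrist");c=cam("scene")
P=cloud(w);s=status.read_state();L=(P-s['position'])@s['tcp_rot']*1000
for v in range(255,330,4): print(v,[tuple(L[v,u].round(0).astype(int)) if w["depth"][v,u]>0 else None for u in (305,312,317,322,330)])
cv2.imwrite("pics/w4z.png",cv2.resize(w["img"][220:400,220:420,::-1],None,fx=4,fy=3.3))
P=cloud(c);L=(P-s['position'])@s['tcp_rot']*1000
print("scene")
m=(abs(L[...,0])<25)&(abs(L[...,1])<35)&(c["depth"]>0)&(P[...,2]>.1)
for z0 in range(-100,10,5):
    k=m&(L[...,2]>=z0)&(L[...,2]<z0+5)
    if k.any(): print(z0,k.sum(),L[k][:,0].min().round(),L[k][:,0].max().round(),L[k][:,1].min().round(),L[k][:,1].max().round())
E
```

```text
255 [(np.int64(8), np.int64(-8), np.int64(-2)), (np.int64(8), np.int64(-3), np.int64(-1)), (np.int64(8), np.int64(-1), np.int64(-1)), (np.int64(8), np.int64(2), np.int64(-1)), (np.int64(-27), np.int64(11), np.int64(100))]
259 [(np.int64(5), np.int64(-8), np.int64(-1)), (np.int64(5), np.int64(-3), np.int64(-2)), (np.int64(5), np.int64(-1), np.int64(-2)), (np.int64(5), np.int64(2), np.int64(-2)), (np.int64(-30), np.int64(11), np.int64(99))]
263 [(np.int64(3), np.int64(-8), np.int64(-1)), (np.int64(3), np.int64(-3), np.int64(-2)), (np.int64(3), np.int64(-1), np.int64(-2)), (np.int64(3), np.int64(2), np.int64(-2)), (np.int64(-34), np.int64(11), np.int64(98))]
267 [(np.int64(0), np.int64(-8), np.int64(-1)), (np.int64(0), np.int64(-4), np.int64(-1)), (np.int64(1), np.int64(-1), np.int64(-2)), (np.int64(1), np.int64(2), np.int64(-2)), (np.int64(-34), np.int64(11), np.int64(90))]
271 [(np.int64(-2), np.int64(-8), np.int64(-1)), (np.int64(-2), np.int64(-4), np.int64(-2)), (np.int64(-2), np.int64(-1), np.int64(-1)), (np.int64(-2), np.int64(2), np.int64(-1)), (np.int64(-38), np.int64(11), np.in
[... 2867 characters left out ...]
(0), np.int64(-125)), (np.int64(33), np.int64(2), np.int64(-126))]
327 [(np.int64(33), np.int64(-4), np.int64(-126)), (np.int64(32), np.int64(-2), np.int64(-126)), (np.int64(33), np.int64(-1), np.int64(-127)), (np.int64(33), np.int64(0), np.int64(-126)), (np.int64(32), np.int64(2), np.int64(-125))]
scene
-100 9 8.0 16.0 -13.0 9.0
-95 41 -6.0 16.0 -17.0 15.0
-90 105 -8.0 15.0 -16.0 14.0
-85 68 8.0 16.0 -14.0 13.0
-80 54 8.0 16.0 -12.0 12.0
-75 44 9.0 15.0 -12.0 12.0
-70 45 4.0 15.0 -11.0 10.0
-65 44 1.0 14.0 -10.0 9.0
-60 41 -2.0 15.0 -9.0 8.0
-55 37 2.0 15.0 -9.0 9.0
-50 39 -8.0 14.0 -9.0 9.0
-45 36 2.0 15.0 -9.0 9.0
-40 7 9.0 13.0 -7.0 5.0
-5 170 -25.0 25.0 -7.0 6.0
0 33 -24.0 19.0 -8.0 7.0
```

View pics/w4z.png

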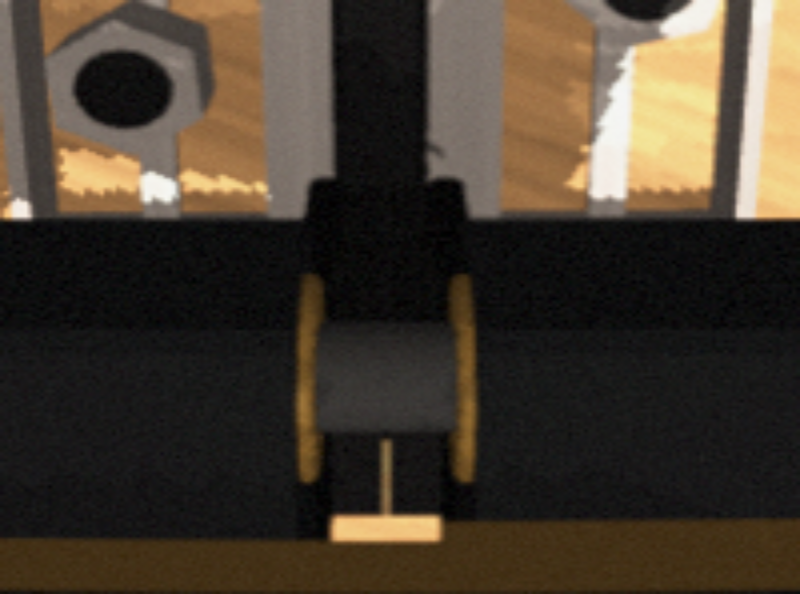

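>>> send_rows(
  moves=[
    [0,0,0,0,0,0,-0.3],
    [0,0,0,0,0,0,-0.3],
    [0,0,0,0,0,0,-0.3],
    [0,0,0,0,0,0,-0.3],
    [0,0,0,0,0,0,-0.3],
    [0,0,0,0,0,0,-0.3],
    [0,0,0.2,0,0,0,-0.3],
  ],
)

```text
time_s: 8.85
position: [0.4649, 0.2269, 0.0984]
tcp_rot: [[0.89, 0.456, 0.001], [0.456, -0.89, 0.0], [0.001, 0.0, -1.0]]
force: [-0.1, -0.2, -0.3]
opening: 0.634
```

```bash
python3 - <<'E'
from plan import *
w=cam("wrist","w5");s=status.read_state();print(s['position'],s['opening'])
E
```

```text
[0.4642051  0.22670327 0.09756749] 0.6390577144835138
```

View pics/w5.png

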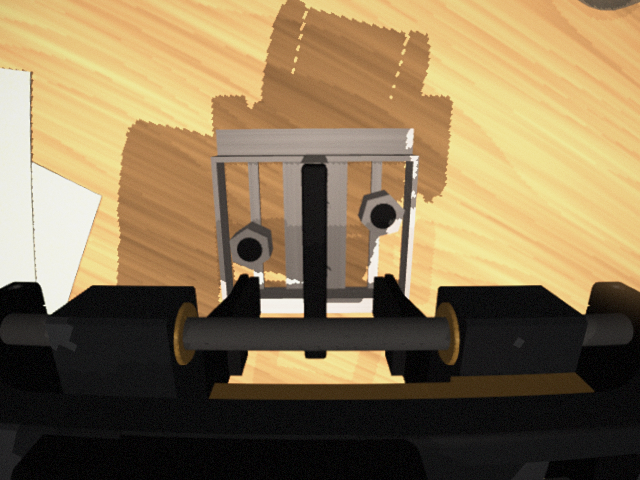

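>>> send_rows(
  moves=[
    [0,0,0.8,0,0,0,-0.3],
    [0,0,0.8,0,0,0,-0.3],
    [0,0,0.5,0,0,0,-0.3],
    [0,0,0.28,0,0,0,-0.3],
    [0,0,0,0,0,0,-0.3],
  ],
)

```text
time_s: 9.52
position: [0.4644, 0.2268, 0.0384]
tcp_rot: [[0.89, 0.456, -0.001], [0.456, -0.89, -0.0], [-0.001, -0.0, -1.0]]
force: [0.1, 0.2, -0.1]
opening: 0.648
```

```bash
python3 - <<'E'
from plan import *
d=cam("scene");s=status.read_state();print(s['position'],s['force'],s['opening'])
cv2.imwrite("pics/s6z.png",cv2.resize(d["img"][200:380,380:580,::-1],None,fx=4,fy=3.3))
E
```

```text
[0.46473195 0.226849   0.03883621] [-0.07730487 -0.069233   -0.44262649] 0.6492410782170585
```

View pics/s6z.png

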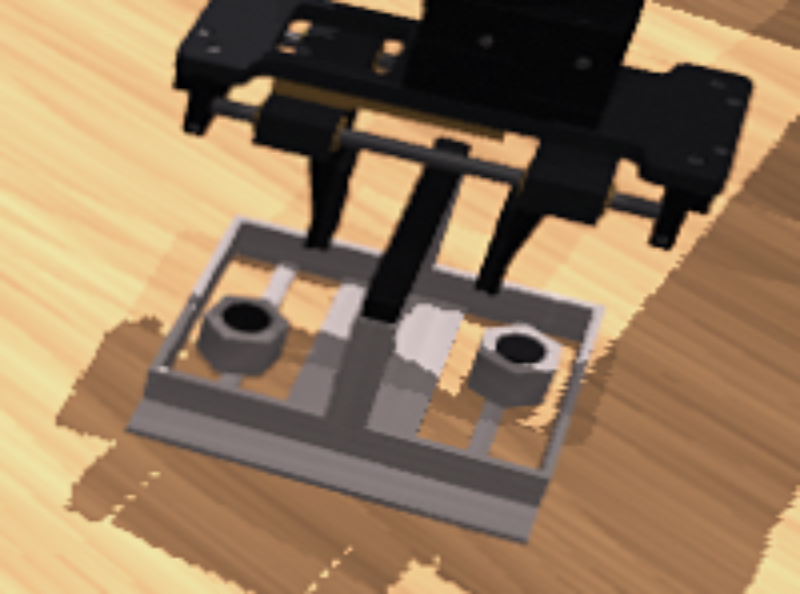

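>>> send_rows(
  moves=[
    [0,0,0,0,0,0,1],
    [0,0,0,0,0,0,1],
    [0,0,0,0,0,0,1],
    [0,0,0,0,0,0,1],
    [0,0,0,0,0,0,1],
    [0,0,0,0,0,0,1],
    [0,0,0,0,0,0,1],
    [0,0,0,0,0,0,1],
  ],
)

```text
time_s: 10.58
position: [0.4644, 0.2271, 0.0388]
tcp_rot: [[0.89, 0.456, -0.0], [0.456, -0.89, 0.0], [0.0, -0.0, -1.0]]
force: [-1.2, 2.4, 1.5]
opening: 0.154
```

>>> send_rows(
  moves=[
    [0,0,-0.1,0,0,0,1],
    [0,0,-0.3,0,0,0,1],
    [0,0,-0.6,0,0,0,1],
    [0,0,-0.9,0,0,0,1],
    [0,0,-1,0,0,0,1],
    [0,0,-1,0,0,0,1],
    [0,0,-0.9,0,0,0,1],
    [0,0,-0.6,0,0,0,1],
    [0,0,-0.3,0,0,0,1],
    [0,0,-0.1,0,0,0,1],
  ],
)

```text
time_s: 11.82
position: [0.4643, 0.2267, 0.1839]
tcp_rot: [[0.89, 0.456, -0.0], [0.456, -0.89, -0.0], [-0.0, -0.0, -1.0]]
force: [-1.2, 0.5, -6.4]
opening: 0.16
```

```bash
python3 - <<'E'
from plan import *
d=cam("scene","s7");s=status.read_state();print(s['position'],s['force'],s['moment'],s['opening'])
w=cam("wrist","w7")
# profile plan
p=s['position'];Rm=s['tcp_rot'];q=np.array([.5015,-.2432,.178]);Rg=Rt(-12.1)
rv=R.from_matrix(Rm.T@Rg).as_rotvec();print(np.degrees(rv))
N=28
v=np.minimum(np.minimum(np.arange(1,N+1),np.arange(N,0,-1)),7).astype(float);v/=v.sum()
Rc=Rm;rows=[]
for f in v:
    rows.append(np.r_[Rc.T@((q-p)*f)/.025,np.degrees(rv*f)/10,1]);Rc=Rc@R.from_rotvec(rv*f).as_matrix()
rows=np.array(rows);print(abs(rows).max(0))
for i in (0,12,24): show(rows[i:i+12])
E
```

```text
[0.46417416 0.22669    0.18372367] [ 0.27230036 -0.10390194 -5.65379311] [-0.00249873 -0.03397729 -0.02535244] 0.15153195014454945
[7.02693580e-03 4.19662691e-02 3.92451444e+01]
[2.54165675e-01 8.56991601e-01 1.04989724e-02 3.19406173e-05
 1.90755768e-04 1.78387020e-01 1.00000000e+00]
[[-0.05,0.11,0,0,0,0.03,1],[-0.09,0.23,0,0,0,0.05,1],[-0.14,0.34,0,0,0,0.08,1],[-0.18,0.46,0.01,0,0,0.1,1],[-0.21,0.58,0.01,0,0,0.13,1],[-0.24,0.7,0.01,0,0,0.15,1],[-0.25,0.82,0.01,0,0,0.18,1],[-0.23,0.83,0.01,0,0,0.18,1],[-0.2,0.83,0.01,0,0,0.18,1],[-0.18,0.84,0.01,0,0,0.18,1],[-0.15,0.84,0.01,0,0,0.18,1],[-0.12,0.85,0.01,0,0,0.18,1]]
[[-0.1,0.85,0.01,0,0,0.18,1],[-0.07,0.85,0.01,0,0,0.18,1],[-0.04,0.86,0.01,0,0,0.18,1],[-0.02,0.86,0.01,0,0,0.18,1],[0.01,0.86,0.01,0,0,0.18,1],[0.04,0.86,0.01,0,0,0.18,1],[0.06,0.85,0.01,0,0,0.18,1],[0.09,0.85,0.01,0,0,0.18,1],[0.12,0.85,0.01,0,0,0.18,1],[0.14,0.85,0.01,0,0,0.18,1],[0.14,0.72,0.01,0,0,0.15,1],[0.14,0.6,0.01,0,0,0.13,1]]
[[0.12,0.47,0.01,0,0,0.1,1],[0.1,0.35,0,0,0,0.08,1],[0.07,0.24,0,0,0,0.05,1],[0.03,0.12,0,0,0,0.03,1]]
```

View pics/s7.png

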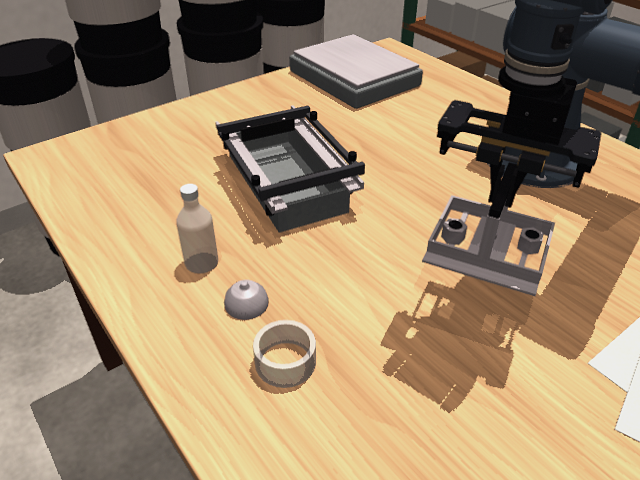

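>>> send_rows(
  moves=[
    [-0.05,0.11,0,0,0,0.03,1],
    [-0.09,0.23,0,0,0,0.05,1],
    [-0.14,0.34,0,0,0,0.08,1],
    [-0.18,0.46,0.01,0,0,0.1,1],
    [-0.21,0.58,0.01,0,0,0.13,1],
    [-0.24,0.7,0.01,0,0,0.15,1],
    [-0.25,0.82,0.01,0,0,0.18,1],
    [-0.23,0.83,0.01,0,0,0.18,1],
    [-0.2,0.83,0.01,0,0,0.18,1],
    [-0.18,0.84,0.01,0,0,0.18,1],
    [-0.15,0.84,0.01,0,0,0.18,1],
    [-0.12,0.85,0.01,0,0,0.18,1],
  ],
)

```text
time_s: 13.42
position: [0.4795, 0.0325, 0.1816]
tcp_rot: [[0.982, 0.187, 0.0], [0.187, -0.982, -0.0], [0.0, 0.0, -1.0]]
force: [0.8, 1.2, -6.9]
opening: 0.152
```

>>> send_rows(
  moves=[
    [-0.1,0.85,0.01,0,0,0.18,1],
    [-0.07,0.85,0.01,0,0,0.18,1],
    [-0.04,0.86,0.01,0,0,0.18,1],
    [-0.02,0.86,0.01,0,0,0.18,1],
    [0.01,0.86,0.01,0,0,0.18,1],
    [0.04,0.86,0.01,0,0,0.18,1],
    [0.06,0.85,0.01,0,0,0.18,1],
    [0.09,0.85,0.01,0,0,0.18,1],
    [0.12,0.85,0.01,0,0,0.18,1],
    [0.14,0.85,0.01,0,0,0.18,1],
    [0.14,0.72,0.01,0,0,0.15,1],
    [0.14,0.6,0.01,0,0,0.13,1],
  ],
)

```text
time_s: 14.92
position: [0.4986, -0.2145, 0.1784]
tcp_rot: [[0.985, -0.173, -0.0], [-0.173, -0.985, 0.0], [-0.0, -0.0, -1.0]]
force: [-0.0, -0.8, -5.0]
opening: 0.155
```

>>> send_rows(
  moves=[
    [0.12,0.47,0.01,0,0,0.1,1],
    [0.1,0.35,0,0,0,0.08,1],
    [0.07,0.24,0,0,0,0.05,1],
    [0.03,0.12,0,0,0,0.03,1],
    [0,0,0,0,0,0,1],
  ],
)

```text
time_s: 15.55
position: [0.5008, -0.2436, 0.1782]
tcp_rot: [[0.976, -0.216, -0.0], [-0.216, -0.976, 0.0], [-0.0, -0.0, -1.0]]
force: [-0.4, -0.1, -7.3]
opening: 0.159
```

```bash
python3 - <<'E'
from plan import *
s=status.read_state();print(s['time_s'],s['position'],s['force'],np.degrees(np.arctan2(s['tcp_rot'][1,0],s['tcp_rot'][0,0])))
import pickle
cs={n:cam(n,n+"8") for n in ["scene","top","wrist"]}
pickle.dump((s,cs),open("c8.pkl","wb"))
E
```

```text
15.55 [ 0.50084171 -0.24357675  0.17822041] [-0.35344195 -0.09948953 -7.27104824] -12.454623170176115
```

View pics/wrist8.png

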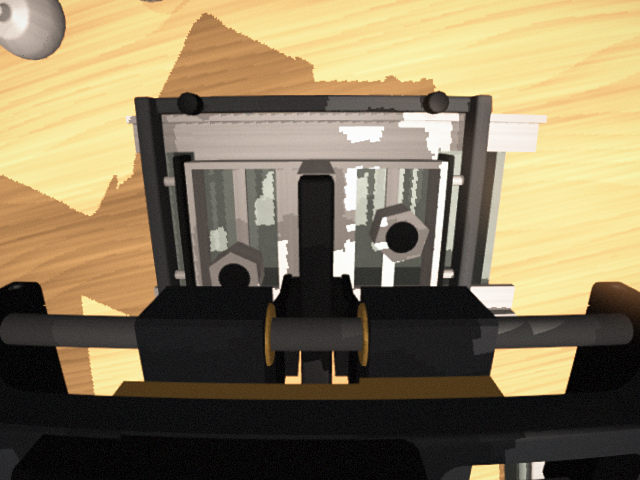

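View pics/scene8.png

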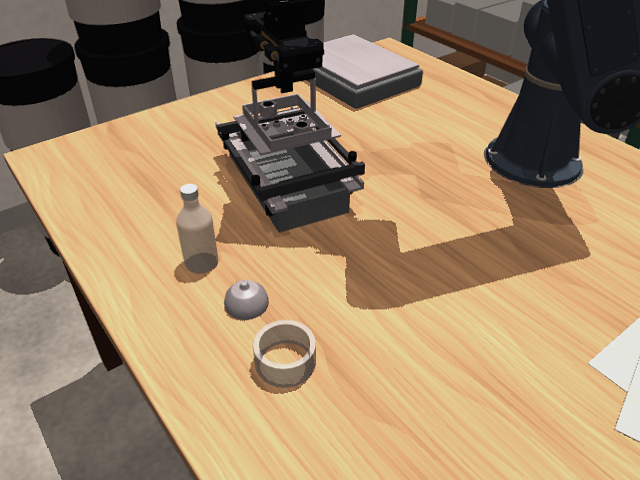

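```bash
python3 - <<'E'
from plan import *
import pickle
s,cs=pickle.load(open("c8.pkl","rb"))
c=cs["wrist"]
t=s['position'];L0=cloud(c);ok=c["depth"]>0
d=L0-t;Rm=s['tcp_rot'];X=(d@Rm[:,0])*1000;Y=-(d@Rm[:,1])*1000;Z=L0[...,2]*1000  # Y = sieve/bin +y
near=ok&(abs(Y)<200)&(abs(X)<130)
print("frame top Y hist"); 
def prof(mask,A,lo,hi,st): 
    h=np.histogram(A[mask],np.arange(lo,hi+st,st))[0]; print([(int(a),int(k)) for a,k in zip(np.arange(lo,hi,st),h) if k>3])
m=near&(Z>100)&(Z<110)&(X<80)&(X>0);prof(m,Y,-150,150,3)
m=near&(Z>85)&(Z<98)&(X<58)&(X>20);prof(m,Y,-150,150,3)
print("lips X");m=near&(Z>77)&(Z<84)&(abs(Y)<90);prof(m,X,60,110,2)
print("ledge X");m=near&(Z>66)&(Z<74)&(abs(Y)<90);prof(m,X,50,110,2)
print("ledge ends Y");m=near&(Z>64)&(Z<84)&(X>60);prof(m,Y,-200,200,4)
# yaw of the frame rail: front edge line of frame (max X) 
m=near&(Z>77)&(Z<84)&(X>75)&(X<100)&(abs(Y)<100)
k=np.polyfit(Y[m],X[m],1);print("yaw diff deg (lip)",np.degrees(np.arctan(-k[0])),k)
m=near&(Z>100)&(Z<110)&(abs(Y)>100)&(X<90)&(X>0)
for sg in (1,-1):
    mm=m&(Y*sg>0);k=np.polyfit(X[mm],Y[mm],1);print("bar",sg,np.degrees(np.arctan(k[0])),k)
# sieve walls
m=near&(Z>155)&(Z<172);prof(m,X,-100,100,4);prof(m&(X>10)&(X<50),Y,-100,100,3)
E
```

```text
frame top Y hist
[(-129, 48), (-126, 376), (-123, 400), (-120, 404), (-117, 554), (120, 204), (123, 537), (126, 400), (129, 395), (132, 273)]
[(-117, 258), (-114, 37), (-111, 36), (-108, 55), (-105, 163), (-102, 131), (105, 96), (108, 297), (111, 131), (114, 29), (117, 38), (120, 197), (123, 86)]
lips X
[(84, 290), (86, 543), (88, 635), (90, 328)]
ledge X
[(80, 460), (82, 581), (84, 342)]
ledge ends Y
[(-188, 43), (-184, 171), (-180, 170), (-176, 170), (-172, 165), (-168, 166), (-164, 174), (-160, 171), (-156, 168), (-152, 171), (-148, 178), (-144, 96), (-140, 22), (-124, 29), (-120, 144), (-116, 182), (-112, 179), (-108, 182), (-104, 172), (-100, 67), (-96, 70), (-92, 59), (-88, 70), (-84, 70), (-80, 67), (-76, 70), (-72, 70), (-68, 73), (-64, 65), (-60, 69), (-56, 74), (-52, 71), (-48, 70), (-44, 70), (-40, 69), (-36, 72), (-32, 70), (-28, 70), (-24, 74), (-20, 74), (-16, 75), (-12, 74), (-8, 68), (-4, 74), (0, 75), (4, 75), (8, 80), (12, 77), (16, 76), (20, 75), (24, 72), (28, 66), (32, 66), (36, 68), (40, 71), (44, 69), (48, 70), (52, 72), (56, 68), (60, 74), (64, 65), (68, 74), (72, 77), (76, 73), (80, 66), (84, 69), (88, 67), (92, 69), (96, 63), (100, 61), (104, 165), (108, 169), (112, 180), (116, 183), (120, 179), (124, 153), (128, 46), (144, 11), (148, 69), (152, 126)]
yaw diff deg (lip) 0.2695060593746131 [-4.70380278e-03  8.80940413e+01]
bar 1 0.3456361455548501 [6.03256193e-03 1.27258585e+02]
bar -1 0.3852851365988345 [ 6.72459555e-03 -1.19975823e+02]
[(-24, 20), (-20, 246), (-16, 436), (-12, 424), (-8, 438), (-4, 497), (0, 558), (4, 417), (8, 456), (12, 481), (16, 485), (20, 448), (24, 441), (28, 298), (32, 146), (36, 144), (40, 141), (44, 151), (48, 156), (52, 444), (56, 1595)]
[(-79, 20), (-76, 308), (-73, 351), (-67, 63), (-64, 103), (-61, 125), (-58, 150), (-55, 184), (-52, 187), (-49, 180), (-46, 171), (-43, 172), (-40, 172), (-37, 151), (-34, 10), (74, 437), (77, 265)]
```

>>> send_rows(
  moves=[
    [0,-0.06,0.2,0,0,0,1],
    [0,-0.06,0.4,0,0,0,1],
    [-0.02,0,0.6,0,0,0,1],
    [0,0,0.6,0,0,0,1],
    [0,0,0.4,0,0,0,1],
    [0,0,0.25,0,0,0,1],
    [0,0,0.12,0,0,0,1],
    [0,0,0,0,0,0,1],
  ],
)

```text
time_s: 16.7
position: [0.5011, -0.2408, 0.114]
tcp_rot: [[0.976, -0.216, 0.0], [-0.216, -0.976, -0.0], [0.0, 0.0, -1.0]]
force: [-0.7, -0.5, -6.6]
opening: 0.163
```

Just above the ledges (about 5 mm, between the lips). Feel down.

>>> send_rows(
  moves=[
    [0,0,0.1,0,0,0,1],
    [0,0,0.1,0,0,0,1],
    [0,0,0,0,0,0,1],
  ],
)

```text
time_s: 17.08
position: [0.501, -0.2407, 0.109]
tcp_rot: [[0.976, -0.216, -0.0], [-0.216, -0.976, 0.0], [-0.0, -0.0, -1.0]]
force: [0.2, 0.5, -5.4]
opening: 0.156
```

>>> send_rows(
  moves=[
    [0,0,0.1,0,0,0,1],
    [0,0,0,0,0,0,1],
  ],
)

```text
time_s: 17.32
position: [0.5011, -0.2408, 0.1069]
tcp_rot: [[0.976, -0.216, 0.0], [-0.216, -0.976, -0.0], [0.0, 0.0, -1.0]]
force: [-0.7, 0.8, -1.2]
opening: 0.156
```

```bash
python3 - <<'E'
from plan import *
for i in range(3):
    s=status.read_state();print(s['time_s'],s['position'],s['force'],s['moment']); vision.capture("top")
import cv2
d=cam("scene")
cv2.imwrite("pics/s9z.png",cv2.resize(d["img"][60:240,200:380,::-1],None,fx=4,fy=3.3))
E
```

```text
17.325 [ 0.50112567 -0.24080663  0.10692636] [-0.71477809  0.79746144 -1.24917778] [ 0.16654783  0.18086871 -0.03504199]
17.375 [ 0.50115856 -0.24081731  0.10699208] [-0.33379567  1.26905992 -1.19019806] [0.15227592 0.18807578 0.01107315]
17.425 [ 0.50113304 -0.24079821  0.1069497 ] [-0.83735001  1.12228415 -1.1453566 ] [ 0.18533011  0.18745654 -0.01331508]
```

View pics/s9z.png

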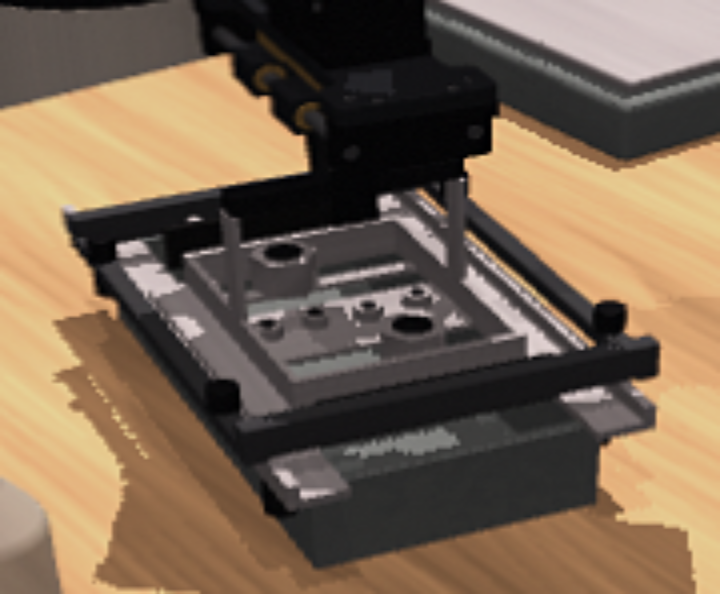

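>>> send_rows(
  moves=[
    [0,0,0.08,0,0,0,1],
    [0,-0.15,0,0,0,0,1],
    [0,-0.25,0,0,0,0,1],
    [0,-0.25,0,0,0,0,1],
    [0,-0.15,0,0,0,0,1],
    [0,-0.08,0,0,0,0,1],
  ],
)

```text
time_s: 18.27
position: [0.5062, -0.2192, 0.1047]
tcp_rot: [[0.977, -0.215, 0.001], [-0.215, -0.977, -0.001], [0.001, 0.001, -1.0]]
force: [1.1, -2.4, 1.8]
opening: 0.158
```

```bash
cat > f.py <<'E'
from plan import *
s=status.read_state();Rm=s['tcp_rot'];o=np.array([.5011,-.2408,0])
d=(s['position']-o)
ex=np.array([.976,-.216,0]);ey=np.array([.216,.976,0])
print("t",s['time_s'],"X,Y mm",round(d@ex*1000,2),round(d@ey*1000,2),"z",s['position'][2].round(4),"Fx,Fy,Fz",(s['force']@ex).round(2),(s['force']@ey).round(2),s['force'][2].round(2),"M",(s['moment']@ex).round(2),"yaw",np.degrees(np.arctan2(Rm[1,0],Rm[0,0])).round(2))
E
python3 f.py
```

```text
t 18.275 X,Y mm 0.27 22.17 z 0.1047 Fx,Fy,Fz 1.64 -2.13 1.77 M -0.51 yaw -12.42
```

>>> send_rows(
  moves=[
    [0,-0.05,0,0,0,0,1],
    [0,-0.05,0,0,0,0,1],
  ],
)

```text
time_s: 18.52
position: [0.5064, -0.217, 0.1046]
tcp_rot: [[0.976, -0.216, 0.0], [-0.216, -0.976, -0.0], [0.0, 0.0, -1.0]]
force: [-0.2, -3.6, 2.0]
opening: 0.157
```

```bash
python3 f.py
```

```text
t 18.525 X,Y mm 0.04 24.39 z 0.1046 Fx,Fy,Fz 0.57 -3.51 2.05 M -0.48 yaw -12.46
```

>>> send_rows(
  moves=[
    [0,-0.04,0,0,0,0,1],
    [0,-0.04,0,0,0,0,1],
  ],
)

```text
time_s: 18.77
position: [0.5068, -0.2154, 0.1045]
tcp_rot: [[0.977, -0.215, 0.0], [-0.215, -0.977, -0.001], [0.0, 0.001, -1.0]]
force: [-0.3, -5.5, 0.9]
opening: 0.157
```

```bash
python3 f.py
```

```text
t 18.775 X,Y mm 0.04 26.01 z 0.1045 Fx,Fy,Fz 0.86 -5.45 0.91 M -0.81 yaw -12.44
```

>>> send_rows(
  moves=[
    [0,0.1,0,0,0,0,1],
    [0,0.25,0,0,0,0,1],
    [0,0.35,0,0,0,0,1],
    [0,0.35,0,0,0,0,1],
    [0,0.35,0,0,0,0,1],
    [0,0.25,0,0,0,0,1],
    [0,0.15,0,0,0,0,1],
    [0,0.12,0,0,0,0,1],
    [0,0.08,0,0,0,0,1],
  ],
)

```text
time_s: 19.9
position: [0.4959, -0.2637, 0.1044]
tcp_rot: [[0.976, -0.216, -0.0], [-0.216, -0.976, 0.0], [-0.0, -0.0, -1.0]]
force: [1.3, 3.9, 2.2]
opening: 0.155
```

```bash
python3 f.py
```

```text
t 19.9 X,Y mm -0.18 -23.45 z 0.1044 Fx,Fy,Fz 0.44 4.12 2.24 M 0.6 yaw -12.45
```

>>> send_rows(
  moves=[
    [0,0.04,0,0,0,0,1],
    [0,0.04,0,0,0,0,1],
  ],
)

```text
time_s: 20.15
position: [0.4955, -0.2655, 0.1045]
tcp_rot: [[0.977, -0.215, -0.0], [-0.215, -0.977, 0.0], [-0.0, -0.0, -1.0]]
force: [0.8, 3.8, 2.6]
opening: 0.155
```

```bash
python3 f.py
```

```text
t 20.15 X,Y mm -0.15 -25.31 z 0.1045 Fx,Fy,Fz -0.08 3.88 2.62 M 0.48 yaw -12.44
```

>>> send_rows(
  moves=[
    [0,0.04,0,0,0,0,1],
    [0,0.04,0,0,0,0,1],
  ],
)

```text
time_s: 20.4
position: [0.495, -0.2669, 0.1045]
tcp_rot: [[0.976, -0.216, -0.0], [-0.216, -0.976, 0.001], [-0.0, -0.001, -1.0]]
force: [1.6, 6.2, 3.6]
opening: 0.156
```

```bash
python3 f.py
```

```text
t 20.4 X,Y mm -0.27 -26.83 z 0.1045 Fx,Fy,Fz 0.27 6.42 3.63 M 0.91 yaw -12.46
```

>>> send_rows(
  moves=[
    [0,0.04,0,0,0,0,1],
    [0,0.04,0,0,0,0,1],
  ],
)

```text
time_s: 20.65
position: [0.4948, -0.2682, 0.1045]
tcp_rot: [[0.976, -0.216, 0.0], [-0.216, -0.976, 0.002], [-0.0, -0.002, -1.0]]
force: [2.6, 7.0, 4.1]
opening: 0.157
```

```bash
python3 f.py
```

```text
t 20.65 X,Y mm -0.27 -28.07 z 0.1045 Fx,Fy,Fz 1.05 7.38 4.09 M 1.2 yaw -12.47
```

>>> send_rows(
  moves=[
    [0,-0.14,0,0,0,0,1],
    [0,-0.14,0,0,0,0,1],
    [0,-0.1,0,0,0,0,1],
    [0,-0.25,0,0,0,0,1],
    [0,-0.45,0,0,0,0,1],
    [0,-0.92,0,0,0,0,1],
    [0,1,0,0,0,0,1],
    [0,0.42,0,0,0,0,1],
    [0,0.2,0,0,0,0,1],
    [0,0.1,0,0,0,0,1],
  ],
)

```text
time_s: 21.9
position: [0.4959, -0.2619, 0.1043]
tcp_rot: [[0.976, -0.216, -0.0], [-0.216, -0.976, 0.002], [-0.001, -0.002, -1.0]]
force: [0.6, 4.2, 2.9]
opening: 0.156
```

```bash
python3 f.py; cat > look.py <<'E'
import sys
from plan import *
d=cam("scene");t=sys.argv[1]
cv2.imwrite(f"pics/k{t}.png",cv2.resize(d["img"][90:210,220:370,::-1],None,fx=5,fy=5,interpolation=2))
E
python3 look.py 1
```

```text
t 21.9 X,Y mm -0.5 -21.71 z 0.1043 Fx,Fy,Fz -0.37 4.2 2.89 M 0.56 yaw -12.49
```

View pics/k1.png

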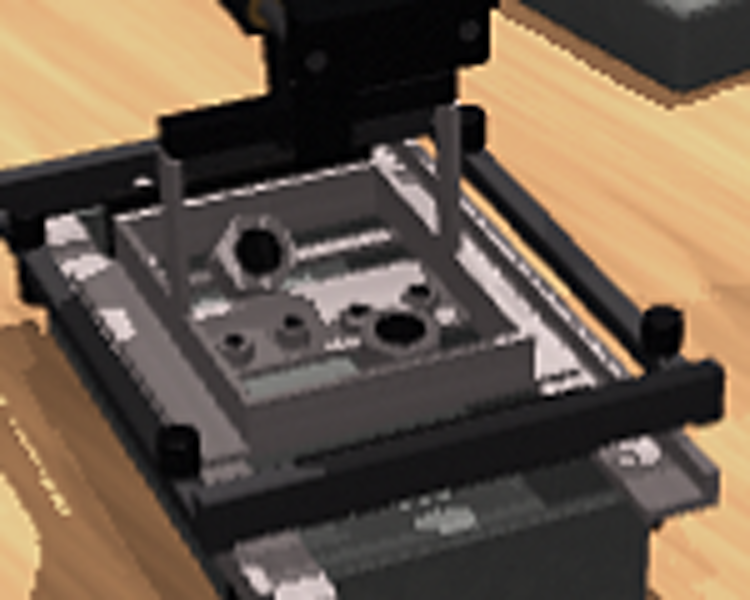

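>>> send_rows(
  moves=[
    [0,-0.2,0,0,0,0,1],
    [0,-0.5,0,0,0,0,1],
    [0,-1,0,0,0,0,1],
    [0,1,0,0,0,0,1],
    [0,0.5,0,0,0,0,1],
    [0,0.2,0,0,0,0,1],
    [0,-0.2,0,0,0,0,1],
    [0,-0.5,0,0,0,0,1],
    [0,-1,0,0,0,0,1],
    [0,1,0,0,0,0,1],
    [0,0.5,0,0,0,0,1],
    [0,0.2,0,0,0,0,1],
  ],
)

```text
time_s: 23.45
position: [0.4961, -0.2621, 0.1044]
tcp_rot: [[0.976, -0.217, 0.0], [-0.217, -0.976, 0.002], [-0.0, -0.002, -1.0]]
force: [0.7, 3.5, 2.9]
opening: 0.159
```

```bash
python3 f.py; python3 look.py 2
```

```text
t 23.45 X,Y mm -0.26 -21.9 z 0.1044 Fx,Fy,Fz -0.07 3.59 2.87 M 0.52 yaw -12.52
```

View pics/k2.png

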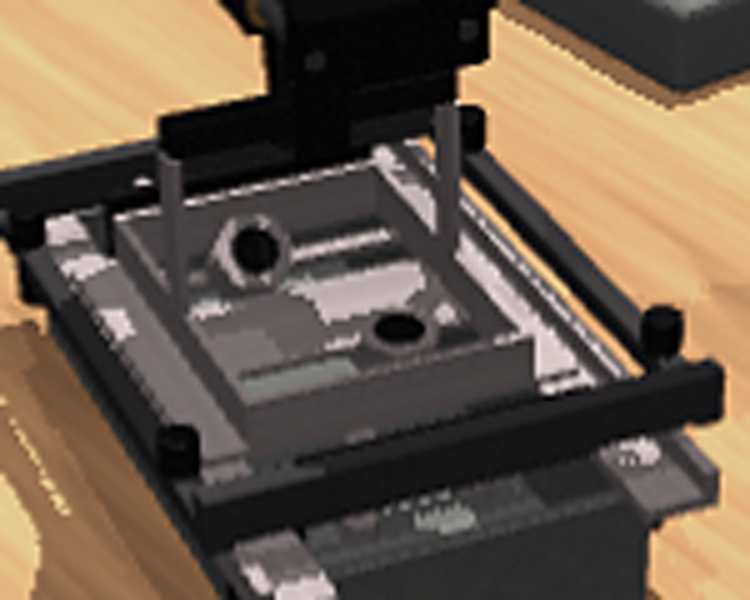

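```bash
python3 - <<'E'
from plan import *
w=cam("wrist","w10");t=cam("top","t10");c=cam("scene")
cv2.imwrite("pics/w10z.png",cv2.resize(w["img"][100:340,130:510,::-1],None,fx=2,fy=2,interpolation=2))
for n in ("wrist","scene","top"):
    print(n,[(np.round(d["point"]),round(d["confidence"],2)) for d in models.landmark_of(n,"small0")],[(np.round(d["point"]),round(d["confidence"],2)) for d in models.landmark_of(n,"large0")])
E
```

```text
wrist [(array([242., 182.]), 0.61), (array([236., 214.]), 0.53), (array([254., 279.]), 0.46)] [(array([387., 228.]), 0.88), (array([236., 264.]), 0.84)]
scene [(array([289., 192.]), 0.6)] [(array([268., 142.]), 0.73), (array([298., 167.]), 0.67)]
top [(array([410., 301.]), 0.47)] [(array([418., 284.]), 0.44), (array([434., 285.]), 0.19)]
```

View pics/w10z.png

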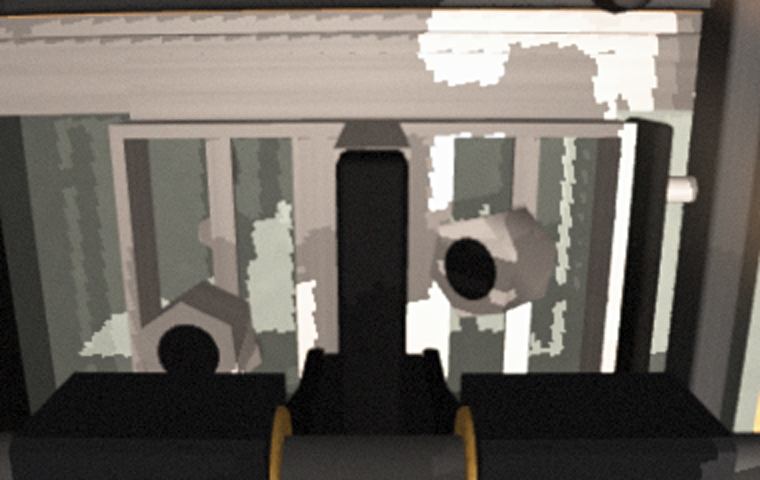

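View pics/t10.png

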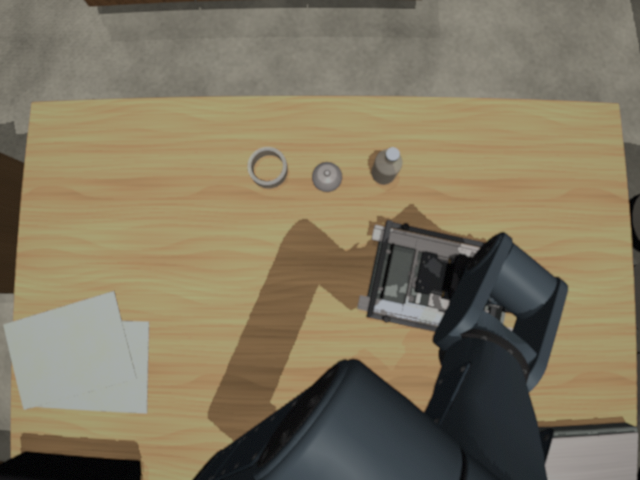

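```bash
python3 - <<'E'
from plan import *
w=cam("wrist");s=status.read_state()
cv2.imwrite("pics/w11z.png",cv2.convertScaleAbs(cv2.resize(w["img"][160:300,180:290,::-1],None,fx=5.5,fy=4.2,interpolation=2),alpha=1.4))
P=cloud(w);Z=P[...,2]*1000
print("Z map (mm) rows 190..300 step5, cols 190..285 step5")
for v in range(190,290,4): print(v,[int(Z[v,u]) if w["depth"][v,u]>0 else -1 for u in range(190,285,4)])
E
```

```text
Z map (mm) rows 190..300 step5, cols 190..285 step5
190 [89, 90, 82, 73, 5, 6, 6, 7, 6, 8, 6, 70, 70, 69, 69, 6, 6, 7, 6, 6, 6, 6, 70, 70]
194 [89, 89, 83, 75, 5, 6, 7, 7, 7, 6, 7, 68, 70, 71, 70, 8, 6, 6, 6, 7, 7, 6, 69, 70]
198 [90, 90, 82, 74, 6, 6, 5, 6, 7, 6, 6, 70, 69, 69, 72, 7, 7, 6, 6, 6, 6, 7, 70, 72]
202 [90, 90, 83, 73, 5, 6, 6, 7, 7, 7, 6, 6, 70, 71, 71, 6, 5, 5, 7, 6, 7, 7, 70, 70]
206 [90, 89, 85, 75, 5, 6, 6, 8, 7, 7, 6, 6, 71, 70, 70, 5, 5, 5, 7, 6, 7, 6, 70, 70]
210 [91, 90, 84, 75, 68, 7, 7, 6, 5, 6, 13, 15, 70, 70, 70, 6, 6, 6, 5, 7, 6, 5, 69, 70]
214 [91, 90, 86, 75, 68, 8, 7, 6, 6, 7, 15, 14, 71, 70, 70, 7, 7, 7, 6, 6, 5, 6, 71, 70]
218 [90, 91, 87, 77, 68, 5, 6, 7, 6, 7, 13, 14, 70, 71, 69, 7, 6, 7, 6, 6, 7, 6, 71, 70]
222 [90, 91, 88, 77, 68, 7, 7, 5, 6, 7, 6, 14, 70, 69, 71, 8, 7, 6, 7, 8, 6, 6, 70, 70]
226 [6, 90, 86, 78, 70, 6, 6, 6, 6, 7, 6, 7, 69, 69, 70, 8, 7, 5, 6, 6, 5, 6, 69, 69]
230 [7, 90, 86, 78, 70, 7, 6, 7, 6, 6, 7, 7, 71, 71, 71, 6, 7, 6, 7, 7, 5, 6, 70, 70]
234 [6, 90, 87, 80, 71, 6, 6, 7, 6, 6, 6, 6, 69, 70, 71, 6, 6, 6, 6, 7, 7, 6, 70, 70]
23
[... 525 characters left out ...]
7, 6, 6, 6, 70]
262 [6, 90, 90, 92, 94, 92, 93, 93, 94, 94, 94, 95, 94, 94, 93, 85, 74, 7, 5, 6, 7, 6, 4, 69]
266 [6, 7, 90, 92, 94, 93, 94, 94, 95, 93, 94, 94, 95, 95, 94, 85, 76, 7, 6, 6, 6, 6, 7, 70]
270 [6, 6, 90, 93, 92, 93, 92, 94, 94, 94, 95, 95, 94, 94, 96, 87, 78, 10, 5, 6, 6, 5, 7, 70]
274 [7, 6, 89, 92, 93, 93, 95, 94, 94, 94, 94, 96, 95, 94, 95, 88, 79, 14, 6, 6, 6, 7, 6, 71]
278 [7, 7, 91, 92, 94, 94, 94, 93, 94, 94, 94, 95, 94, 95, 95, 89, 80, 14, 7, 6, 7, 6, 7, 69]
282 [7, 6, 89, 91, 92, 92, 94, 93, 94, 94, 95, 95, 96, 94, 96, 91, 15, 13, 5, 6, 6, 7, 7, 155]
286 [220, 219, 219, 219, 218, 219, 219, 219, 220, 219, 220, 219, 219, 220, 219, 218, 219, 219, 219, 219, 219, 6, 7, 160]
```

View pics/w11z.png

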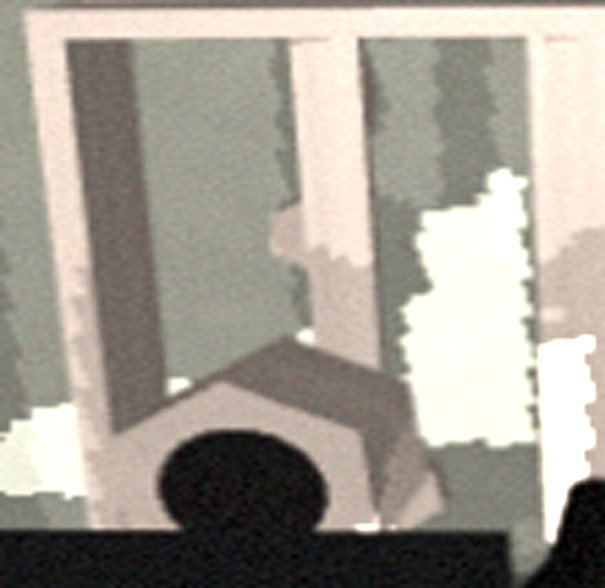

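>>> send_rows(
  moves=[
    [0,-0.86,0,0,0,0,1],
    [0,-0.86,0,0,0,0,1],
    [0,0.86,0,0,0,0,1],
    [0,0.86,0,0,0,0,1],
    [0,-0.86,0,0,0,0,1],
    [0,-0.86,0,0,0,0,1],
    [0,0.86,0,0,0,0,1],
    [0,0.86,0,0,0,0,1],
    [0,-0.43,0,0,0,0,1],
    [0,-0.28,0,0,0,0,1],
    [0,-0.15,0,0,0,0,1],
    [0,0,0,0,0,0,1],
  ],
)

```text
time_s: 25.5
position: [0.501, -0.2414, 0.1046]
tcp_rot: [[0.977, -0.215, 0.0], [-0.215, -0.977, -0.0], [0.0, -0.0, -1.0]]
force: [-0.2, -1.9, 2.2]
opening: 0.155
```

```bash
python3 f.py; python3 look.py 3; python3 - <<'E'
from plan import *
w=cam("wrist","w12")
cv2.imwrite("pics/w12z.png",cv2.resize(w["img"][100:340,130:510,::-1],None,fx=2,fy=2,interpolation=2))
E
```

```text
t 25.5 X,Y mm 0.04 -0.59 z 0.1046 Fx,Fy,Fz 0.24 -1.89 2.2 M -0.3 yaw -12.43
```

View pics/k3.png

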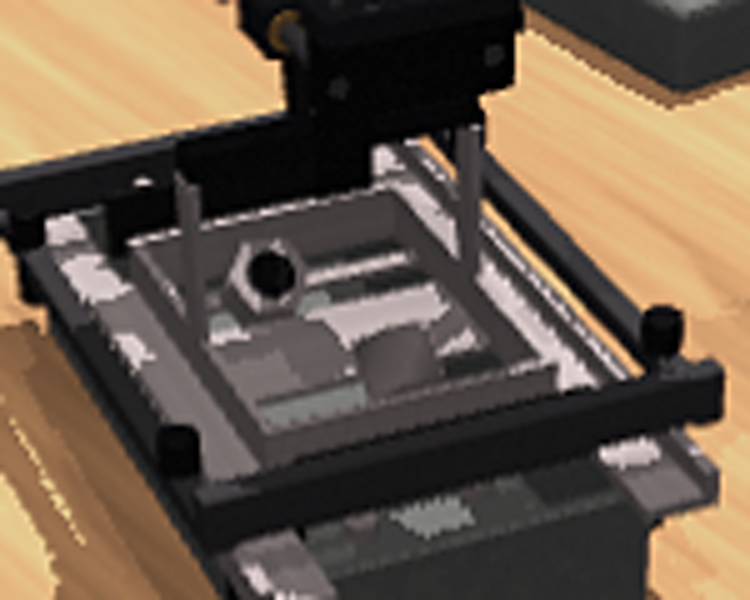

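View pics/w12z.png

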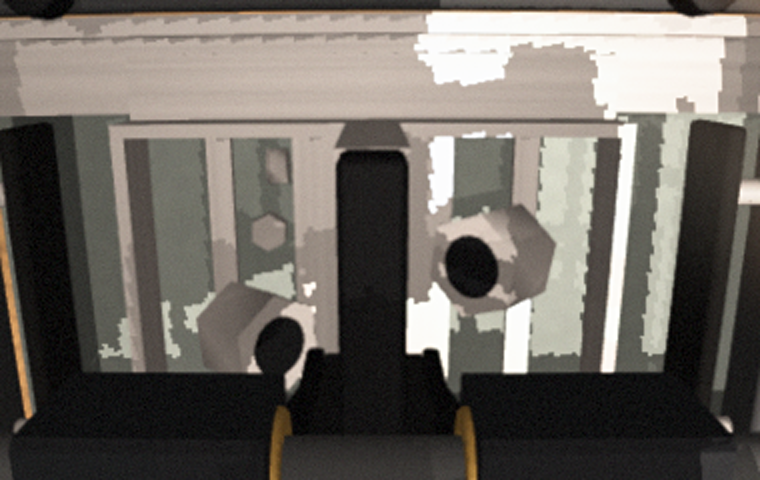

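>>> send_rows(
  moves=[
    [0,0,-0.06,0,0,0,1],
    [0,0,0,0,0,0,0.6],
    [0,0,0,0,0,0,0.3],
    [0,0,0,0,0,0,-0.3],
    [0,0,0,0,0,0,-0.3],
    [0,0,0,0,0,0,-0.3],
    [0,0,0,0,0,0,-0.3],
    [0,0,0,0,0,0,-0.3],
  ],
)

```text
time_s: 26.6
position: [0.5008, -0.2417, 0.106]
tcp_rot: [[0.976, -0.216, 0.0], [-0.216, -0.976, -0.0], [0.0, 0.0, -1.0]]
force: [0.3, 0.3, 0.2]
opening: 0.641
```

>>> send_rows(
  moves=[
    [0,0,-0.3,0,0,0,-0.3],
    [0,0,-0.8,0,0,0,-0.3],
    [0,0,-1,0,0,0,-0.3],
    [0,0,-1,0,0,0,-0.3],
    [0,0,-1,0,0,0,-0.3],
    [0,0,-1,0,0,0,-0.3],
    [-0.8,0,-1,0,0,0,-0.3],
    [-1,0,-0.5,0,0,0,-0.3],
    [-1,0,0,0,0,0,-0.3],
    [0,0,0,0,0,0,-0.3],
  ],
)

```text
time_s: 27.85
position: [0.4312, -0.226, 0.2718]
tcp_rot: [[0.976, -0.217, 0.0], [-0.217, -0.976, -0.0], [0.0, 0.0, -1.0]]
force: [0.6, -0.2, -0.6]
opening: 0.649
```

```bash
python3 look.py 4; python3 - <<'E'
from plan import *
s=status.read_state();print(s['time_s'],s['position'],s['force'],s['opening'])
w=cam("wrist","w13");t=cam("top","t13")
E
```

```text
27.9 [ 0.43242218 -0.22665026  0.27170482] [-0.30234581  0.60267077  0.62055394] 0.6457817524133808
```

View pics/k4.png

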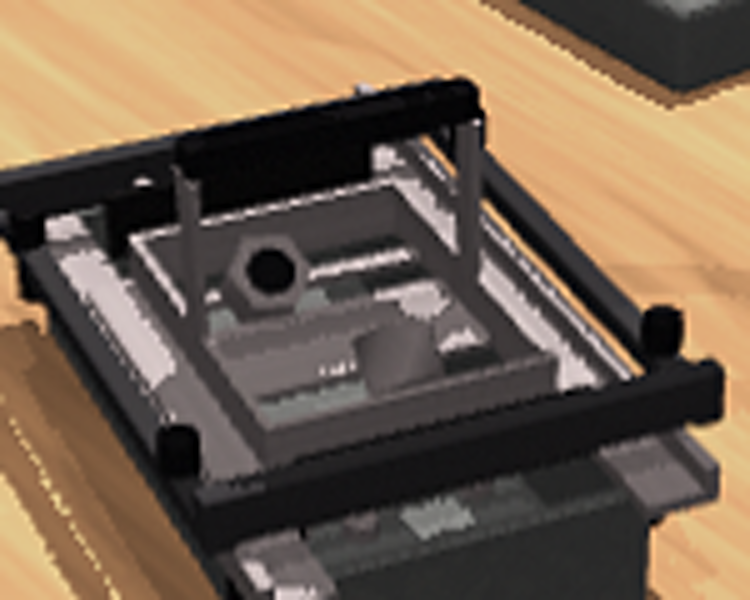

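View pics/w13.png

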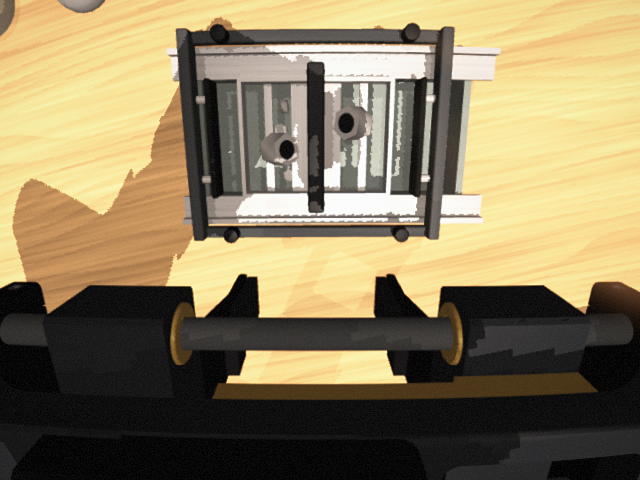

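```bash
python3 - <<'E'
import cv2
a=cv2.imread("pics/w13.png")[20:245,165:510]
cv2.imwrite("pics/w13z.png",cv2.resize(a,None,fx=2.3,fy=2.3,interpolation=2))
b=cv2.imread("pics/w13.png")[70:200,230:400]
cv2.imwrite("pics/w13y.png",cv2.convertScaleAbs(cv2.resize(b,None,fx=4.5,fy=4.5,interpolation=2),alpha=.85))
E
```

```text
(no output)
```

View pics/w13y.png

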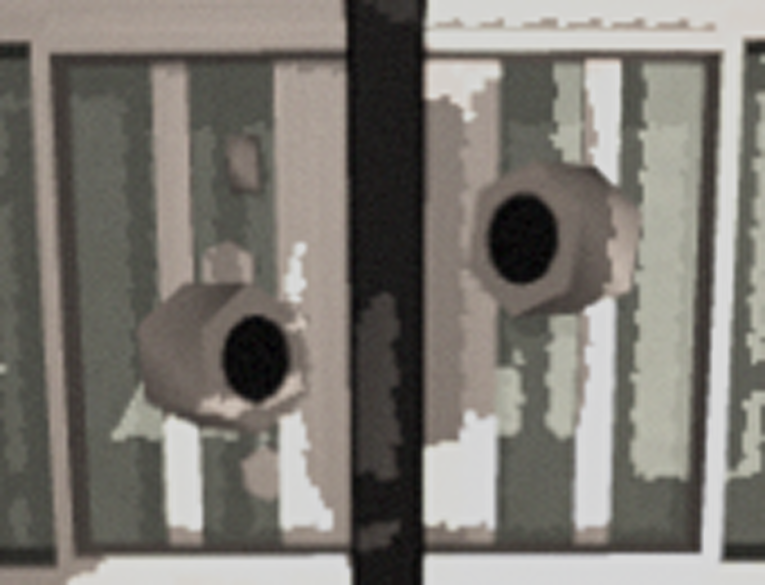

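View pics/t13.png

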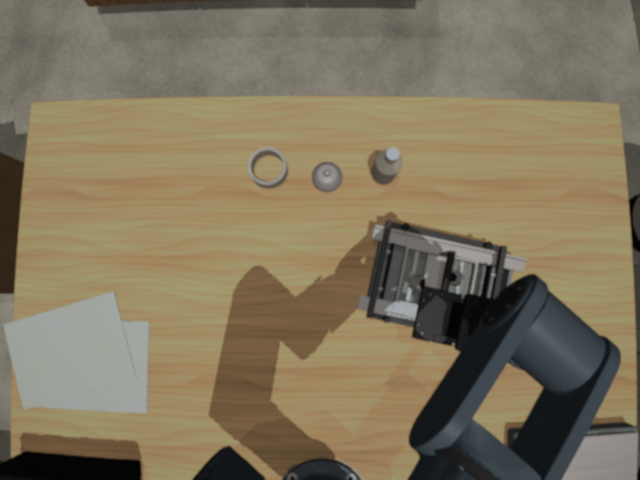

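>>> send_rows(
  moves=[
    [0,-1,0,0,0,0,-0.3],
    [0,-1,0,0,0,0,-0.3],
    [0,-1,0,0,0,0,-0.3],
    [0,-0.5,0,0,0,0,-0.3],
    [0,0,0,0,0,0,-0.3],
  ],
)

```text
time_s: 28.62
position: [0.4519, -0.1409, 0.2709]
tcp_rot: [[0.977, -0.214, -0.0], [-0.214, -0.977, -0.0], [0.0, 0.0, -1.0]]
force: [-0.4, -0.4, -0.0]
opening: 0.649
```

```bash
python3 - <<'E'
from plan import *
w=cam("wrist","w14")
b=w["img"][20:250,320:639,::-1]
cv2.imwrite("pics/w14z.png",cv2.convertScaleAbs(cv2.resize(b,None,fx=2.5,fy=2.5,interpolation=2),alpha=.85))
P=cloud(w);Z=P[...,2]*1000
np.save("w14P.npy",P)
E
```

```text
(no output)
```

View pics/w14z.png

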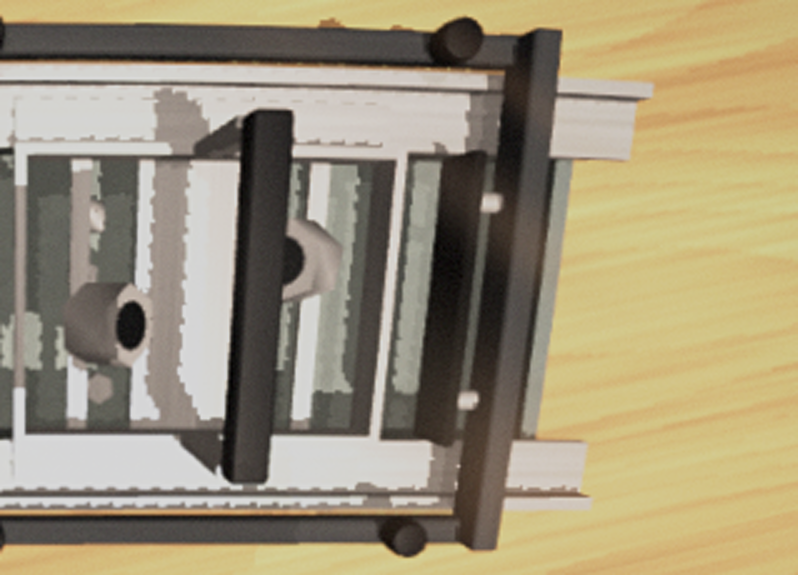

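>>> send_rows(
  moves=[
    [0,1,0,0,0,0,-0.3],
    [0,1,0,0,0,0,-0.3],
    [0,1,0,0,0,0,-0.3],
    [0,1,0,0,0,0,-0.3],
    [0,1,0,0,0,0,-0.3],
    [0,1,0,0,0,0,-0.3],
    [0,1,0,0,0,0,-0.3],
    [0,0.5,0,0,0,0,-0.3],
    [0,0,0,0,0,0,-0.3],
  ],
)

```text
time_s: 29.8
position: [0.4105, -0.3252, 0.2708]
tcp_rot: [[0.976, -0.218, -0.0], [-0.218, -0.976, 0.0], [-0.0, -0.0, -1.0]]
force: [-0.4, 0.8, 0.2]
opening: 0.653
```

```bash
python3 - <<'E'
from plan import *
w=cam("wrist","w15")
b=w["img"][20:250,0:320,::-1]
cv2.imwrite("pics/w15z.png",cv2.convertScaleAbs(cv2.resize(b,None,fx=2.5,fy=2.5,interpolation=2),alpha=.85))
E
```

```text
(no output)
```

View pics/w15z.png

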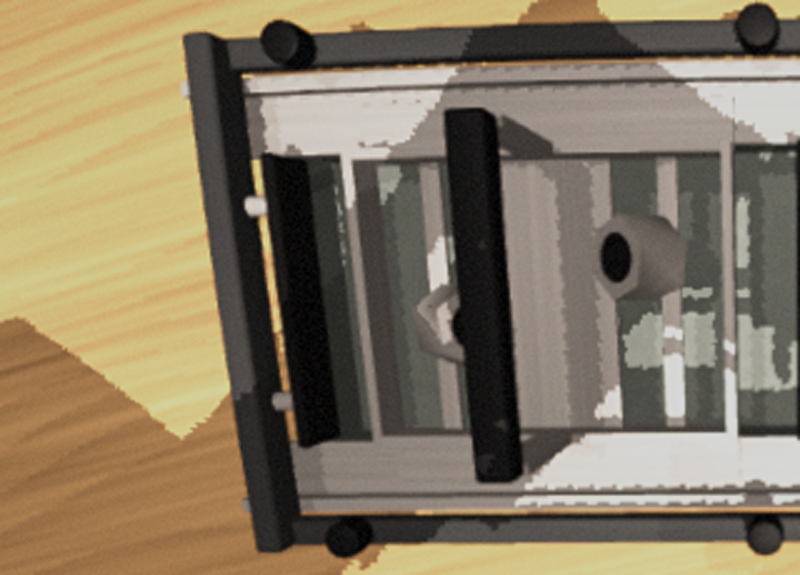

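>>> send_rows(
  moves=[
    [0,-0.93,0.08,0,0,0,-0.3],
    [0,-0.93,0.08,0,0,0,-0.3],
    [0,-0.93,0.08,0,0,0,-0.3],
    [0,-0.93,0.08,0,0,0,-0.3],
    [0,-0.93,0.08,0,0,0,-0.3],
    [0,-0.93,0.08,0,0,0,-0.3],
    [0,-0.93,0.08,0,0,0,-0.3],
    [0,-0.93,0.08,0,0,0,-0.3],
    [0,-0.93,0.08,0,0,0,-0.3],
    [0,-0.93,0.08,0,0,0,-0.3],
  ],
)

```text
time_s: 31.1
position: [0.4603, -0.0939, 0.251]
tcp_rot: [[0.977, -0.214, -0.0], [-0.214, -0.977, 0.001], [-0.001, -0.001, -1.0]]
force: [-0.5, -0.3, -0.3]
opening: 0.65
```

>>> send_rows(
  moves=[
    [0,0,0,-1,0,0,-0.3],
    [0,0,0,-1,0,0,-0.3],
    [0,0,0,-1,0,0,-0.3],
    [0,0,0,0,0,0,-0.3],
  ],
)

```text
time_s: 31.6
position: [0.4599, -0.0926, 0.2495]
tcp_rot: [[0.978, -0.178, -0.107], [-0.208, -0.848, -0.488], [-0.004, 0.499, -0.866]]
force: [-0.4, -0.1, -0.5]
opening: 0.65
```

```bash
python3 - <<'E'
from plan import *
w=cam("wrist","w16")
b=w["img"][20:290,150:490,::-1]
cv2.imwrite("pics/w16z.png",cv2.convertScaleAbs(cv2.resize(b,None,fx=2.2,fy=2.2,interpolation=2),alpha=.85))
P=cloud(w);np.save("w16P.npy",P)
E
```

```text
(no output)
```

View pics/w16z.png

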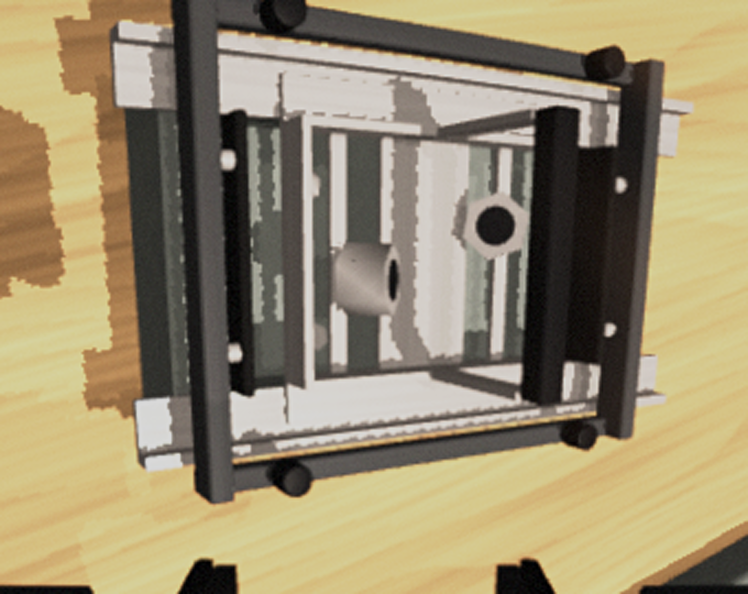

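>>> send_rows(
  moves=[
    [0,0.5,0,1,0,0,-0.3],
    [0,0,0,0,0,0,-0.3],
  ],
)

```text
time_s: 31.9
position: [0.4591, -0.1107, 0.2598]
tcp_rot: [[0.975, -0.21, -0.07], [-0.221, -0.916, -0.334], [0.006, 0.341, -0.94]]
force: [-0.3, -0.4, -0.3]
opening: 0.649
```

```bash
python3 - <<'E'
from plan import *
w=cam("wrist","w17")
b=w["img"][50:220,210:400,::-1]
cv2.imwrite("pics/w17z.png",cv2.convertScaleAbs(cv2.resize(b,None,fx=4,fy=3.5,interpolation=2),alpha=.85))
E
```

```text
(no output)
```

View pics/w17z.png

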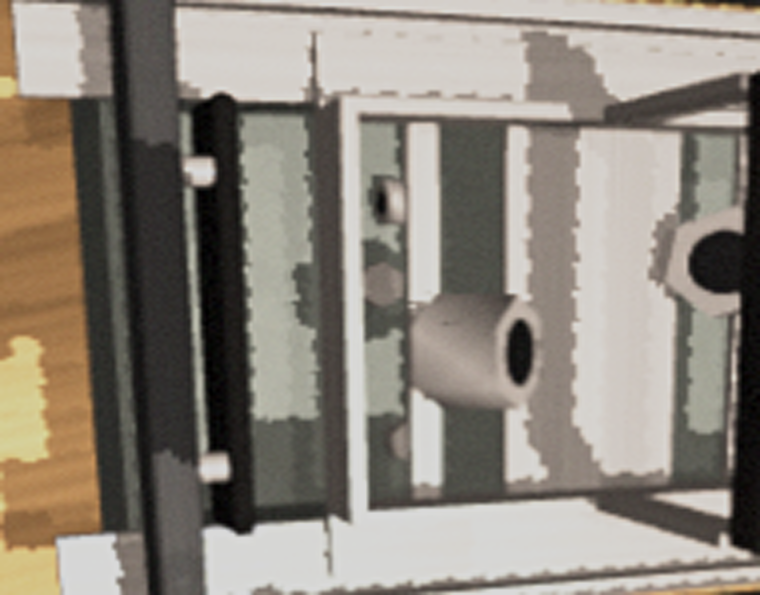

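```bash
python3 - <<'E'
from plan import *
import pickle
cs=pickle.load(open("c0.pkl","rb"))
c=cam("scene")
o=np.array([.5011,-.2408,0]);ex=np.array([.976,-.216,0]);ey=np.array([.216,.976,0])
for uv in ([289,192],[292,194]):
    p=atz(c,[uv],.010)[0]-o;print(uv,"X,Y",(p@ex*1000).round(1),(p@ey*1000).round(1))
a=cv2.resize(c["img"][175:225,260:350,::-1],None,fx=8,fy=6,interpolation=2)
b=cv2.resize(cs["scene"]["img"][175:225,260:350,::-1],None,fx=8,fy=6,interpolation=2)
cv2.imwrite("pics/cmp.png",np.vstack([a,b[:290]]))
P=cloud(c);d=P-o;Y=d@ey*1000;X=d@ex*1000;Z=P[...,2]*1000
for v in range(184,206,2): print(v,[(int(X[v,u]),int(Y[v,u]),int(Z[v,u])) for u in range(282,302,3)])
E
```

```text
[289, 192] X,Y 11.7 31.7
[292, 194] X,Y 8.9 40.6
184 [(61, 129, 105), (55, 128, 103), (51, 133, 104), (46, 134, 104), (39, 131, 100), (34, 133, 99), (29, 134, 98)]
186 [(347, 910, 676), (56, 130, 99), (50, 130, 98), (45, 131, 97), (41, 134, 98), (34, 132, 95), (29, 135, 95)]
188 [(63, 134, 100), (57, 133, 97), (50, 130, 93), (45, 132, 93), (40, 133, 93), (35, 133, 91), (28, 130, 87)]
190 [(63, 133, 95), (58, 133, 93), (51, 131, 90), (46, 131, 89), (39, 131, 86), (35, 133, 87), (29, 134, 86)]
192 [(63, 132, 90), (58, 133, 89), (52, 133, 87), (46, 131, 84), (31, 108, 65), (-3, 35, 8), (-9, 38, 8)]
194 [(64, 135, 87), (58, 133, 84), (13, 31, 5), (13, 46, 14), (6, 45, 12), (-2, 39, 5), (-8, 41, 5)]
196 [(28, 35, 7), (22, 35, 5), (19, 46, 11), (15, 52, 15), (6, 45, 7), (0, 47, 6), (-4, 51, 8)]
198 [(31, 41, 7), (24, 41, 5), (18, 41, 3), (15, 50, 8), (8, 51, 6), (3, 52, 6), (-2, 55, 6)]
200 [(32, 43, 4), (26, 47, 5), (21, 49, 5), (16, 52, 5), (10, 54, 4), (30, 120, 54), (28, 129, 59)]
202 [(64, 131, 67), (30, 55, 6), (24, 58, 6), (46, 130, 61), (41, 132, 61), (34, 130, 57), (29, 132, 57)]
204 [(66, 136, 67), (56, 127, 58), (52, 130, 59), (45, 128, 55), (42, 134, 58), (34, 129, 53), (28, 130, 52)]
```

View pics/cmp.png

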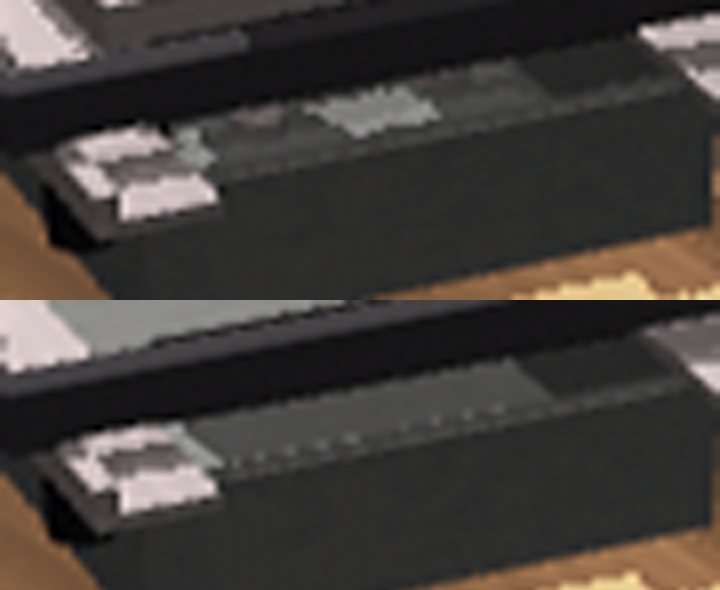

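```bash
python3 - <<'E'
from plan import *
s=status.read_state();print(s['time_s'])
r,Rg=plan(s['position'],s['tcp_rot'],[.5008,-.2417,.19],-12.45,hand=-.3);print(len(r));show(r)
E
```

```text
32.0
5
[[0.57,0.72,0.84,0.4,0,0,-0.3],[0.57,0.78,0.79,0.4,0,0,-0.3],[0.57,0.83,0.73,0.4,0,0,-0.3],[0.57,0.88,0.67,0.4,0,0,-0.3],[0.56,0.92,0.61,0.4,0,0,-0.3]]
```

>>> send_rows(
  moves=[
    [0.57,0.72,0.84,0.4,0,0,-0.3],
    [0.57,0.78,0.79,0.4,0,0,-0.3],
    [0.57,0.83,0.73,0.4,0,0,-0.3],
    [0.57,0.88,0.67,0.4,0,0,-0.3],
    [0.56,0.92,0.61,0.4,0,0,-0.3],
    [0,0,0,0,0,0,-0.3],
  ],
)

```text
time_s: 32.75
position: [0.5016, -0.2427, 0.1877]
tcp_rot: [[0.976, -0.219, -0.002], [-0.219, -0.976, 0.001], [-0.002, -0.001, -1.0]]
force: [-0.7, 0.7, 0.1]
opening: 0.649
```

```bash
python3 - <<'E'
from plan import *
s=status.read_state();print(s['time_s'],s['position'])
r,Rg=plan(s['position'],s['tcp_rot'],[.5008,-.2417,.1055],-12.45,hand=-.3,n=5);print(len(r));show(r)
w=cam("wrist","w18")
cv2.imwrite("pics/w18z.png",cv2.resize(w["img"][60:340,130:510,::-1],None,fx=2,fy=2,interpolation=2))
E
```

```text
32.75 [ 0.5015709  -0.24272779  0.18770102]
5
[[-0.01,-0.01,0.66,0,0,0,-0.3],[-0.01,-0.01,0.66,0,0,0,-0.3],[-0.01,-0.01,0.66,0,0,0,-0.3],[-0.01,-0.01,0.66,0,0,0,-0.3],[-0.01,-0.01,0.66,0,0,0,-0.3]]
```

View pics/w18z.png

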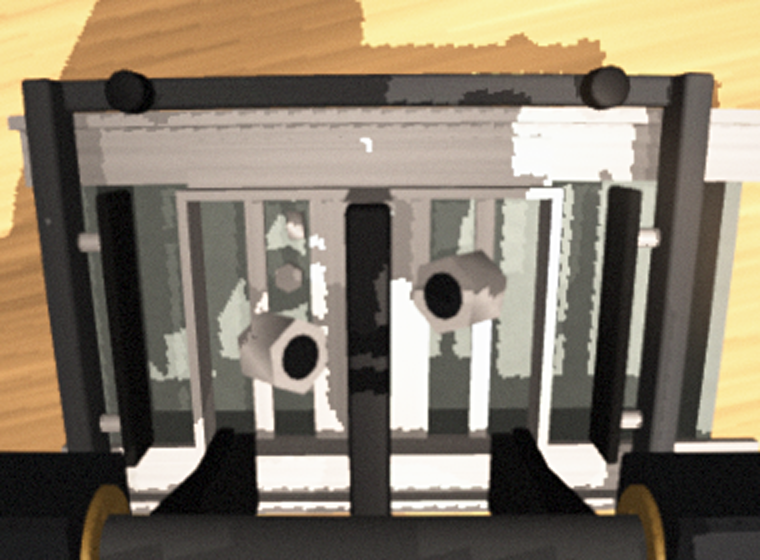

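>>> send_rows(
  moves=[
    [-0.01,-0.01,0.8,0,0,0,-0.3],
    [-0.01,-0.01,0.8,0,0,0,-0.3],
    [-0.01,-0.01,0.8,0,0,0,-0.3],
    [-0.01,-0.01,0.6,0,0,0,-0.3],
    [0,0,0.28,0,0,0,-0.3],
    [0,0,0,0,0,0,1],
    [0,0,0,0,0,0,1],
    [0,0,0,0,0,0,1],
    [0,0,0,0,0,0,1],
    [0,0,0,0,0,0,1],
    [0,0,0,0,0,0,1],
    [0,0,0,0,0,0,1],
  ],
)

```text
time_s: 34.3
position: [0.5013, -0.2401, 0.1075]
tcp_rot: [[0.977, -0.216, 0.0], [-0.216, -0.977, -0.001], [0.0, 0.001, -1.0]]
force: [-0.2, -1.7, 0.2]
opening: 0.156
```

```bash
python3 f.py
```

```text
t 34.3 X,Y mm 0.09 0.7 z 0.1075 Fx,Fy,Fz 0.18 -1.69 0.18 M -0.35 yaw -12.45
```

>>> send_rows(
  moves=[
    [0,0.2,0.08,0,0,0,1],
    [0,0.4,0,0,0,0,1],
    [0,0.29,0,0,0,0,1],
    [0,-0.7,0,0,0,0,1],
    [0,-1,0,0,0,0,1],
    [0,1,0,0,0,0,1],
    [0,0.7,0,0,0,0,1],
    [0,-0.7,0,0,0,0,1],
    [0,-1,0,0,0,0,1],
    [0,1,0,0,0,0,1],
    [0,0.7,0,0,0,0,1],
    [0,0,0,0,0,0,1],
  ],
)

```text
time_s: 35.8
position: [0.4963, -0.2644, 0.1056]
tcp_rot: [[0.976, -0.217, 0.0], [-0.217, -0.976, -0.003], [0.001, 0.003, -1.0]]
force: [-2.0, -2.7, 3.9]
opening: 0.16
```

```bash
python3 f.py;python3 look.py 5; python3 - <<'E'
from plan import *
w=cam("wrist","w19")
cv2.imwrite("pics/w19z.png",cv2.resize(w["img"][100:340,130:510,::-1],None,fx=2,fy=2,interpolation=2))
E
```

```text
t 35.8 X,Y mm 0.41 -24.09 z 0.1056 Fx,Fy,Fz -1.38 -3.07 3.85 M -0.52 yaw -12.54
```

View pics/k5.png

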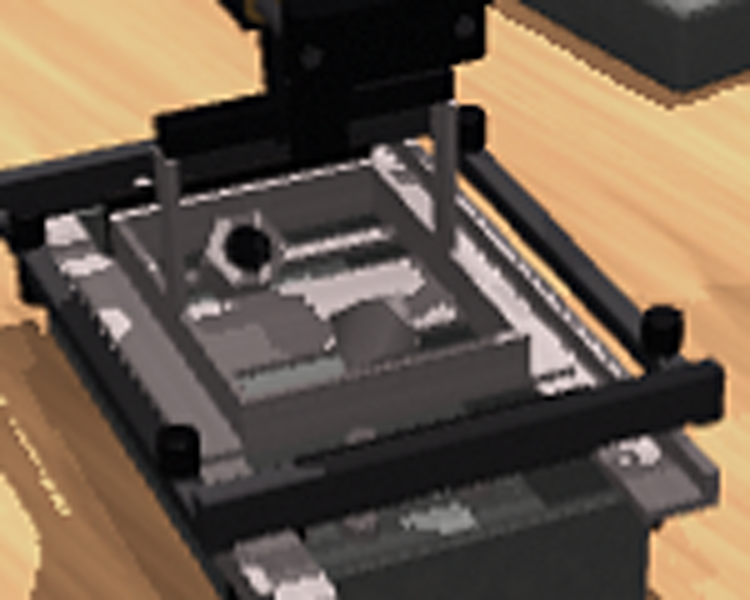

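View pics/w19z.png

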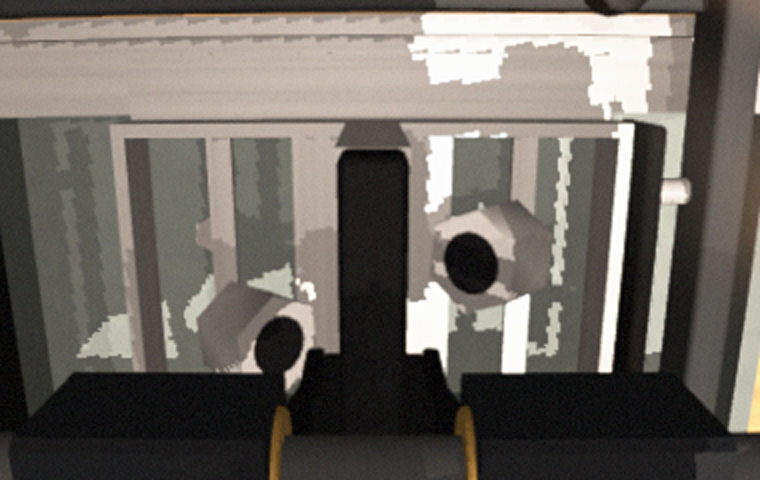

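```bash
python3 - <<'E'
from plan import *
w=cam("wrist")
o=np.array([.5011,-.2408,0]);ex=np.array([.976,-.216,0]);ey=np.array([.216,.976,0])
def f(pos,yaw,uvs,z=.014):
    T=np.eye(4);T[:3,:3]=Rt(yaw);T[:3,3]=pos
    c=dict(w);c["pose"]=T@w["hand_eye"]
    for uv in uvs:
        p=atz(c,[uv],z)[0]-o;print(uv,(p@ex*1000).round(1),(p@ey*1000).round(1))
print("w10");f([.4961,-.2621,.1044],-12.52,[(231,214),(256,279),(242,182)])
print("w12");f([.501,-.2414,.1046],-12.43,[(267,182),(264,216)])
print("w13");f([.4324,-.2267,.2717],-12.5,[(284,106.7),(280.7,128.2),(288.2,174.9)])
print("w14");f([.4519,-.1409,.2709],-12.4,[(320+96/2.5,20+215/2.5),(320+90/2.5,20+272/2.5),(320+100/2.5,20+388/2.5)])
# current cloud: floor objs
P=cloud(w);d=P-o;X=d@ex*1000;Y=d@ey*1000;Z=P[...,2]*1000
m=(w["depth"]>0)&(Z>11)&(Z<19)&(abs(X)<64)&(abs(Y)<140)
n,l,st,ce=cv2.connectedComponentsWithStats(m.astype(np.uint8))
for i in range(1,n):
    if st[i,4]>15: print("now",ce[i].round(),st[i,4],X[l==i].mean().round(),Y[l==i].mean().round())
c=cam("scene")
P=cloud(c);d=P-o;X=d@ex*1000;Y=d@ey*1000;Z=P[...,2]*1000
m=(c["depth"]>0)&(Z>10.5)&(Z<20)&(abs(X)<62)&(abs(Y)<135)
n,l,st,ce=cv2.connectedComponentsWithStats(m.astype(np.uint8))
for i in range(1,n):
    if st[i,4]>3: print("scene",ce[i].round(),st[i,4],X[l==i].mean().round(),Y[l==i].mean().round())
E
```

```text
w10
(231, 214) 10.6 49.7
(256, 279) -47.1 31.6
(242, 182) 37.0 39.1
w12
(267, 182) 37.1 40.2
(264, 216) 9.1 43.7
w13
(284, 106.7) 35.6 39.0
(280.7, 128.2) 10.5 43.5
(288.2, 174.9) -46.3 35.4
w14
(358.4, 106.0) 37.0 37.8
(356.0, 128.8) 10.4 39.9
(360.0, 175.2) -45.9 33.3
now [143. 228.] 647 -2.0 124.0
now [232. 216.] 92 10.0 47.0
scene [292. 177.] 14 -12.0 -11.0
scene [315. 187.] 9 -42.0 42.0
scene [292. 195.] 28 12.0 48.0
scene [280. 197.] 7 35.0 44.0
scene [315. 216.] 223 -0.0 132.0
```

```bash
python3 - <<'E'
from plan import *
c=cam("scene")
o=np.array([.5011,-.2408,0]);ex=np.array([.976,-.216,0]);ey=np.array([.216,.976,0])
P=cloud(c);d=P-o;X=d@ex*1000;Y=d@ey*1000;Z=P[...,2]*1000
for v in range(170,184): print(v,[(int(X[v,u]),int(Y[v,u]),int(Z[v,u])) for u in range(284,302,2)])
cv2.imwrite("pics/z6.png",cv2.convertScaleAbs(cv2.resize(c["img"][160:200,265:325,::-1],None,fx=12,fy=12,interpolation=2),alpha=1.5))
E
```

```text
170 [(29, 55, 81), (26, 58, 83), (22, 57, 81), (17, 57, 79), (13, 56, 78), (9, 58, 78), (5, 58, 77), (0, 55, 74), (-3, 54, 72)]
171 [(28, 53, 78), (25, 56, 78), (22, 58, 79), (17, 57, 77), (14, 58, 77), (8, 54, 72), (7, 62, 77), (0, 55, 72), (-2, 59, 73)]
172 [(29, 56, 78), (25, 55, 76), (22, 58, 77), (18, 60, 77), (14, 58, 75), (9, 57, 72), (4, 54, 70), (1, 58, 71), (-2, 57, 69)]
173 [(30, 58, 77), (26, 58, 76), (20, 54, 72), (17, 56, 72), (14, 59, 73), (9, 56, 70), (4, 55, 67), (0, 55, 67), (-2, 57, 67)]
174 [(30, 57, 74), (25, 55, 71), (22, 58, 72), (18, 57, 70), (13, 57, 69), (9, 56, 67), (5, 56, 66), (1, 57, 66), (-35, -23, 7)]
175 [(29, 55, 70), (25, 56, 70), (22, 57, 69), (17, 57, 68), (14, 59, 68), (10, 59, 67), (-27, -24, 6), (-31, -23, 6), (-35, -21, 6)]
176 [(31, 60, 71), (27, 59, 69), (21, 55, 66), (18, 57, 66), (-13, -13, 14), (-18, -13, 12), (-25, -21, 5), (-29, -18, 6), (17, 106, 95)]
177 [(30, 57, 67), (26, 58, 66), (-9, -26, 4), (-7, -10, 15), (-12, -11, 12), (-17, -11, 12), (25, 106, 96), (21, 107, 95), (24, 122, 105)]
178 [(0, -24, 6), (-4, -24, 4), (-7, -20, 6), (-6, -7, 14), (33, 106, 96), (29, 106, 94), (31, 121, 104), (29, 125, 106), (25, 125, 105)]
179 [(1, -22, 5), (-1, -17, 7), (40, 105, 94), (38, 109, 97), (39, 123, 105), (36, 124, 105), (32, 124, 104), (30, 127, 105), (26, 126, 104)]
180 [(3, -15, 7), (44, 105, 94), (46, 121, 104), (44, 123, 105), (40, 124, 104), (37, 127, 105), (33, 125, 103), (30, 128, 104), (27, 130, 104)]
181 [(55, 122, 105), (51, 122, 104), (48, 124, 104), (44, 125, 104), (42, 128, 105), (39, 130, 106), (35, 130, 104), (31, 130, 103), (28, 132, 104)]
182 [(55, 124, 104), (53, 127, 105), (50, 130, 106), (46, 130, 105), (44, 133, 107), (39, 130, 103), (35, 131, 103), (32, 132, 103), (28, 133, 102)]
183 [(57, 129, 106), (52, 125, 102), (50, 130, 104), (46, 129, 103), (44, 132, 104), (39, 131, 102), (35, 130, 100), (32, 133, 101), (28, 132, 99)]
```

View pics/z6.png

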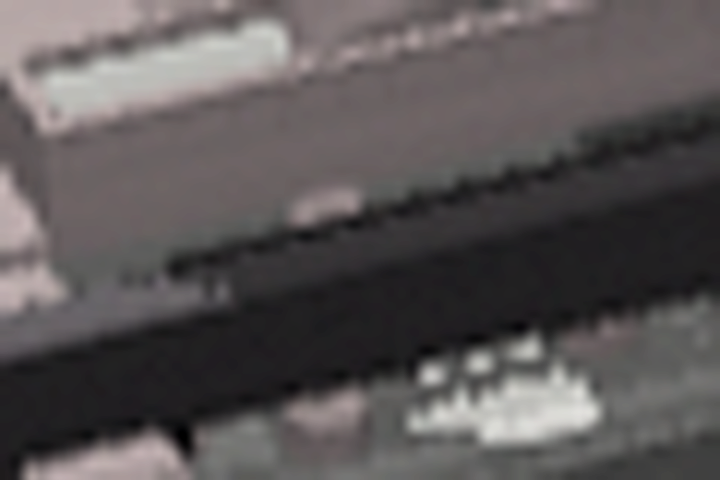

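>>> send_rows(
  moves=[
    [0,-0.15,0,0,0,0,1],
    [0,-0.3,0,0,0,0,1],
    [0,-0.3,0,0,0,0,1],
    [0,-0.15,0,0,0,0,1],
    [0,0,-0.07,0,0,0,1],
    [0,0,0,0,0,0,0.6],
    [0,0,0,0,0,0,0.3],
    [0,0,0,0,0,0,-0.3],
    [0,0,0,0,0,0,-0.3],
    [0,0,0,0,0,0,-0.3],
    [0,0,0,0,0,0,-0.3],
  ],
)

```text
time_s: 37.42
position: [0.5013, -0.2394, 0.1071]
tcp_rot: [[0.976, -0.216, -0.0], [-0.216, -0.976, 0.0], [-0.0, -0.0, -1.0]]
force: [-0.4, 0.3, 0.5]
opening: 0.622
```

>>> send_rows(
  moves=[
    [0,0,-0.3,0,0,0,-0.3],
    [0,0,-0.8,0,0,0,-0.3],
    [0,0,-1,0,0,0,-0.3],
    [0,0,-1,0,0,0,-0.3],
    [0,0,-1,0,0,0,-0.3],
    [0,0,-1,0,0,0,-0.3],
    [-0.8,0,-1,0,0,0,-0.3],
    [-1,0,-0.5,0,0,0,-0.3],
    [-1,0,0,0,0,0,-0.3],
    [0,0,0,0,0,0,-0.3],
  ],
)

```text
time_s: 38.67
position: [0.4318, -0.2236, 0.2729]
tcp_rot: [[0.976, -0.216, 0.0], [-0.216, -0.976, -0.0], [0.0, 0.0, -1.0]]
force: [0.3, -0.0, 0.1]
opening: 0.652
```

```bash
python3 look.py 7; python3 - <<'E'
from plan import *
s=status.read_state();print(s['time_s'],s['position'],s['force'],s['opening'])
w=cam("wrist","w20");c=cam("scene","s20")
o=np.array([.5011,-.2408,0]);ex=np.array([.976,-.216,0]);ey=np.array([.216,.976,0])
P=cloud(w);d=P-o;X=d@ex*1000;Y=d@ey*1000;Z=P[...,2]*1000;ok=w["depth"]>0
for nm,m in [("handle",(Z>164)&(Z<178)),("deck/flange",(abs(X)<79)&(abs(Y)<75)&(Z>60)&(Z<77))]:
    m&=ok&(abs(X)<90)&(abs(Y)<60 if nm=="handle" else True)
    A=np.c_[X[m],Y[m],np.ones(m.sum())];k=np.linalg.lstsq(A,Z[m],rcond=None)[0]
    print(nm,m.sum(),X[m].min(),X[m].max(),Y[m].mean(),"tilt deg",np.degrees(k[:2]),k[2])
m=ok&(Z>72+20-4)&(Z<100)&(abs(X)<90)&(abs(Y)<90);print("walls",np.percentile(X[m],[1,99]),np.percentile(Y[m],[1,99]),Z[m].mean())
for C,n in((w,"wrist"),(c,"scene")):
    P=cloud(C);d=P-o;X=d@ex*1000;Y=d@ey*1000;Z=P[...,2]*1000
    m=(C["depth"]>0)&(Z>10.5)&(Z<20)&(abs(X)<62)&(abs(Y)<115)
    nn,l,st,ce=cv2.connectedComponentsWithStats(m.astype(np.uint8))
    for i in range(1,nn):
        if st[i,4]>4: print(n,ce[i].round(),st[i,4],X[l==i].mean().round(),Y[l==i].mean().round())
cv2.imwrite("pics/w20z.png",cv2.resize(w["img"][20:245,165:510,::-1],None,fx=2.3,fy=2.3,interpolation=2))
E
```

```text
38.725 [ 0.43295673 -0.22426555  0.27287448] [ 0.85520172 -0.12428579 -0.15933608] 0.6495543125379827
handle 2604 -60.07383728865665 59.18534652398776 3.850714502820831 tilt deg [0.06330562 0.18691223] 172.0261533373173
deck/flange 8389 -78.9996843438298 78.98714169224195 1.0645106680040308 tilt deg [0.02913958 0.05221288] 72.22669934915295
walls [-59.66610229  59.20273775] [-73.4728014   81.94711988] 92.5297304290797
wrist [286. 102.] 26 41.0 38.0
wrist [286. 111.] 15 31.0 38.0
wrist [283. 129.] 99 10.0 44.0
wrist [289. 174.] 52 -45.0 37.0
scene [315. 187.] 8 -42.0 41.0
scene [292. 195.] 27 12.0 48.0
scene [280. 196.] 6 35.0 43.0
```

View pics/w20z.png

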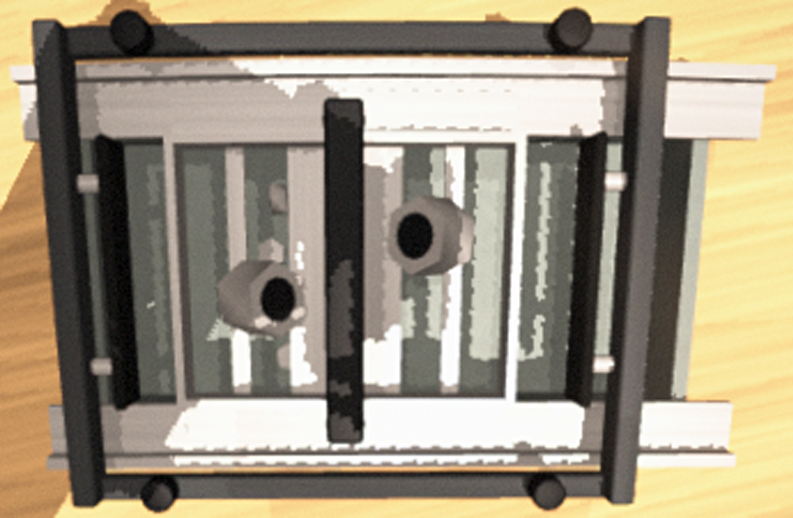

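View pics/k7.png

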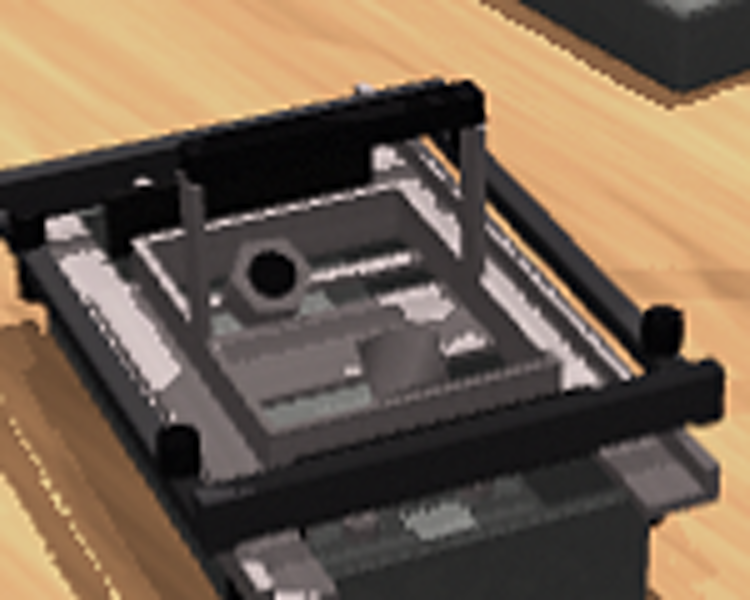

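```bash
python3 -c "
from rig import bot
print(bot.hand_in())"
```

```text
the job is handed in; nothing more can be done
None
```

The sieve is lying flat on the bin ledges between the stops and released. All four small nuts are in the bin and both large ones are still in the sieve. I handed in at about 39 s of the 72 s allowed.

- **Grasp:** My first grasp closed on air, because the real fingertips sit about 40 mm above the reported TCP. I corrected for that and lifted the sieve by its handle.
- **Stops:** I felt both stops gently. They touched at about +25 mm and −26 mm from where I set the sieve down. The highest force I read while feeling was about 7 N sideways; the load on the ledges read about 10 N at most.
- **Shaking:** I shook with strokes of about 43 mm between the stops. The later rounds were run after I first lost sight of one nut, so I gripped the sieve again and shook once more. That changed nothing; the missing nut had already dropped.

**Last checks:**
- Measured tilt was about 0.2° or less.
- The solid middle of the deck is empty, and the gripper is clear of everything.
- Three small nuts show on the bin floor in the final pictures.
- The fourth was hidden under the deck in those pictures. I had located it on the bin floor, at nut height, in the scene camera's depth before the last short slide, but did not see it again afterwards.
- Both large nuts lie tilted in the inner slots rather than flat.
- At the end of the second shake the measured position was about 2 mm closer to the stop on that side than intended, with about 3 N sideways. A light touch there is possible.
- I did not measure the bottle, bell and tape at the end. They looked in place in the overhead picture at about 28 s, and the arm stayed clear of them afterwards.

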